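# Set the sample station right and screw on its canister lid

## Robot

A 6-joint arm with a two-finger parallel gripper is mounted at the origin on a cart in front of the work surface, level with it; the furniture and walls round the work are solid. World frame = base frame: x ahead of the robot, y to its left, z up, the work surface at z = 0. Lengths are in m, angles in degrees, forces in N, time in s.
With the tool pointing down it reaches from about 0.3 to 0.75 m from the base axis. Payload 8.5 kg.
Tool frame: the origin (TCP) lies on the centre line of the jaws, within the pads' length; the fingertips stand 19 mm ahead of it and the grasp point (between the pads) is the TCP; z points along the fingers, x is the direction in which the jaws open and shut, and the axes are right-handed (so a half turn about z gives the same grasp; the last joint's range is limited). The gripper opens to 85 mm and grips with 20 to 120 N. Pads are 22 mm wide; open, the fingers measure 114 mm over their backs; the gripper's body (76 mm by 85 mm) begins 54 mm behind the grasp point. The pads swing forward as they close: fully open they stand 13 mm farther back than shut.
Start: joints at [-87.852, 21.807, 74.336, -0, 83.858, -12.336], TCP at [0.138, -0.533, 0.25] pointing down, gripper open.
Joint ranges: [-178.18, 178.18], [-50.72, 133.34], [12.68, 142.11], [-81.47, 261.47], [9.98, 163.14], [-165.26, 165.26]. Speed limits (degrees/s): [136.94, 136.94, 180, 180, 180, 180].

## Interface

Orientations are given as a 3x3 rotation matrix whose columns are the frame's x, y, z axes.
In Python, from rig import env, cams, order gives the robot as it stands.
- The arm moves only by the tool step_arm, never from a script. Its argument "steps" is a list of rows, each an object with "xyz": the shift along the tool's x, y, z normalised to -1 to 1, where 1 is 0.04 m, a list of three; "turn": the turn, a rotation vector about the tool's x, y, z normalised to -1 to 1, where 1 is 0.08 rad, a list of three; "gripper": the gripper command: -1 is shut, 1 is fully open, values between are in proportion. A call has 1 to 20 rows; each row shifts and turns the commanded pose from where the row before left it, along the tool's axes as they then stand; what a row does not reach is not made up. A row lasts 1/12 s, in which the tool goes at most 41.7 mm and 7.16 degrees, less where a joint would pass 70% of its speed; a pose out of reach is approached as far as the arm can. A call with a number of a shift or a turn outside -1 to 1 is refused whole. A call with a gripper value outside its range is refused whole. The fingers move at their own pace and stop on an object; "squeeze" is the grip in N (left out, the last holds). Time passes only in rows, so rows that do not move let the fingers close. It gives the time, the measured TCP pose, the force and the opening at its end, in the units of the state.
- env.observe(): the state, without advancing time (a new reading comes with each control period).
- cams.get_image(name): name is "scene" or "top" or "wrist"; returns (picture, depth): 480x640x3 uint8, red, green, blue; 480x640 float32, m along the optical axis (not along the pixel's ray), 0 where there is no reading.
- cams.camera_info(name): a dict with "fx", "fy", "cx", "cy" (pixels), "extrinsics" (4x4, takes a point from camera to world coordinates). Camera axes: x right, y down, z forward; pixel columns grow to the right and rows downward; lengths in m; the calibration is good to about 2 mm. A picture is of the moment at which its call begins: read the wrist's pose just before it. camera_info takes no time and is no camera call; for the wrist camera it gives the pose at the moment of the call.
- order.close_job(): hands the job in, once; it reports no verdict.
The state is a dict: "time_s": time; "q": joint angles; "qvel": joint speeds; "joint_efforts": joint torques, N m; "position": TCP position; "tool_rot": TCP orientation; "ft_force": force on the tool from outside, world axes, zero at the start; "wrist_torque": the same for the moment, N m; "grip_width": finger opening in m.
Only numpy, scipy, OpenCV 4.12 (cv2) and the standard library are available. Lean on these libraries where they do the work, as an engineer would, in place of code of your own. Each camera call takes 0.05 s, during which the arm holds its last target. There are 200 camera calls.

## Task

The sample station by the sink was knocked: stand every jar that lies tipped in the long drip tray back upright on the tray floor, next to the jars still standing there. Also close the white canister with its bar-grip lid: the thread start cannot be seen, so set the lid level on the neck, turn it backward (counter-clockwise from above) until you feel it drop a little, and screw it clockwise fully home. Leave the brown bottle, the clear blue-capped bottle and the tape roll where they are.

Things in the scene. Friction and masses are not known exactly. Their poses are not given: they have to be found in the camera images.
- tray: fixed grey drip tray forming one straight lane along its own y: inside 150 mm wide (x) and 460 mm long (y), floor 4 mm above the bench, rails 12 mm high above the floor and 6 mm thick all round. Origin at the centre of its underside, on the bench; z up. The jars must finish standing on its floor, wholly inside the rails; anywhere along the lane will do.
- canister: fixed white round canister, body 104 mm diameter, 58 mm high, with a threaded neck on top. Origin at the centre of its underside, on the bench; z up; its yaw varies. Lid underside heights above the bench: about 67 mm screwed home; 69.5 mm dropped into a thread start but not yet turned; 76 to 81 mm while its lugs still ride on top of the thread. The lid has about 1.8 mm sideways play on it.
- neck (a point): centre of the neck's top, 88 mm above the bench (small cone). Four-start thread, starts 90 degrees apart, unmarked. From any angle at most about 80 degrees counter-clockwise bring a 7 to 10 mm drop; then 15 degrees on is a stop. Clockwise before the drop jams on a stop. After the drop 55 to 70 degrees clockwise bring the lid home on a hard stop, about 3 mm lower.
- dish: fixed shallow square white dish in which the lid waits, inside 130 x 130 mm, floor 3 mm above the bench, rim 15 mm above the bench. Origin at the centre of its underside.
- lid: loose grey round screw lid, 80 mm diameter, about 90 g, lying right way up in the dish: skirt with four inner lugs, flat top 28 mm above its underside, and on top a bar grip along the lid's x axis, 66 mm long, 18 mm wide (y), from 28 to 58 mm above the underside. Origin at the centre of its underside, z up.
- jar_a: white sample jar with fixed red cap, 44 mm diameter and 75 mm tall (body 44 mm wide up to about 60 mm, cap 36 mm wide above that), about 60 g. Origin at the centre of its underside, z from the underside to the cap. Starts tipped on its side in the tray, lying roughly along the lane its cap roughly to +y; it can roll. It may be absent in some starts.
- jar_b: white sample jar with fixed red cap, 44 mm diameter and 75 mm tall (body 44 mm wide up to about 60 mm, cap 36 mm wide above that), about 60 g. Origin at the centre of its underside, z from the underside to the cap. Starts tipped on its side in the tray, lying roughly along the lane its cap roughly to +y; it can roll. It may be absent in some starts.
- jar_c: white sample jar with fixed red cap, 44 mm diameter and 75 mm tall (body 44 mm wide up to about 60 mm, cap 36 mm wide above that), about 60 g. Origin at the centre of its underside, z from the underside to the cap. Starts tipped on its side in the tray, lying roughly along the lane its cap roughly to +y; it can roll. It may be absent in some starts.
- jar_d: white sample jar with fixed red cap, 44 mm diameter and 75 mm tall (body 44 mm wide up to about 60 mm, cap 36 mm wide above that), about 60 g. Origin at the centre of its underside, z from the underside to the cap. Starts standing near one end of the tray; must stay standing in the tray.
- jar_e: white sample jar with fixed red cap, 44 mm diameter and 75 mm tall (body 44 mm wide up to about 60 mm, cap 36 mm wide above that), about 60 g. Origin at the centre of its underside, z from the underside to the cap. Starts standing near one end of the tray; must stay standing in the tray.
- brown: bystander: tall brown bottle with blue cap, 69 mm diameter, 215 mm tall, standing behind the canister; origin at the centre of its underside
- media: bystander: clear bottle with blue cap, 72 mm diameter, 142 mm tall; origin at the centre of its underside
- tape: bystander: roll of tape lying flat, 82 mm diameter, 19 mm high; origin at the centre of its underside

How it is judged (in metres and radians):
On the way, in this order (a step that is already met when the one before it is completed fails the run):
1. the lid sits level on the canister's neck and has dropped into the thread start (horizontal distance between lid and canister below 0.006 m and angle between lid's own z axis and vertical below 0.08 rad and z of lid in the frame of canister below 0.0725 m), for 0.2 s.
2. the lid is screwed fully home (horizontal distance between lid and canister below 0.006 m and angle between lid's own z axis and vertical below 0.08 rad and z of lid in the frame of canister below 0.068 m), for 0.2 s.
At the end, for the whole second after the job is handed in: Every jar present stands upright (0.1 rad) at rest on the tray floor, its axis within 55 mm of the lane's centre line and 222 mm of its middle; the lid is on the canister, level (0.08 rad), centred (6 mm), screwed home (underside at most 68 mm above the canister's foot), at rest (all of step 2 and angle between each of jar_a, jar_b, jar_c, jar_d, jar_e's own z axis and vertical below 0.1 rad and x of jar_a in the frame of tray between -0.055 and 0.055 m and y of jar_a in the frame of tray between -0.222 and 0.222 m and z of jar_a in the frame of tray between -0.001 and 0.009 m and linear speed of each of jar_a, jar_b, jar_c, jar_d, jar_e, lid below 0.02 m/s and x of jar_b in the frame of tray between -0.055 and 0.055 m and y of jar_b in the frame of tray between -0.222 and 0.222 m and z of jar_b in the frame of tray between -0.001 and 0.009 m and x of jar_c in the frame of tray between -0.055 and 0.055 m and y of jar_c in the frame of tray between -0.222 and 0.222 m and z of jar_c in the frame of tray between -0.001 and 0.009 m and x of jar_d in the frame of tray between -0.055 and 0.055 m and y of jar_d in the frame of tray between -0.222 and 0.222 m and z of jar_d in the frame of tray between -0.001 and 0.009 m and x of jar_e in the frame of tray between -0.055 and 0.055 m and y of jar_e in the frame of tray between -0.222 and 0.222 m and z of jar_e in the frame of tray between -0.001 and 0.009 m); the robot touches nothing.
It fails at once if the brown bottle, the clear bottle or the tape roll was moved more than 3 cm or tipped (distance of any of brown, media, tape from where it was at the start of the episode above 0.03 m or angle between any of brown, media's own z axis and vertical above 0.4 rad).
Of jar_a, jar_b, jar_c only 2 to 3 are there at a start; the rules pass over those that are not, and their reading is None.
At some moment in a run one of lid may be knocked a few centimetres aside while the robot is not near it.
It also fails if it takes over 210 s, if anything falls off the work surface, if the arm or the gripper's body presses on something with over 40 N, if the wrist force passes 120 N, or if a joint passes its speed limit or range.

## Working session

There is one attempt and no reset: what is moved stays moved. The work goes in short steps, Python scripts to look and compute and a tool call to move; the robot and the scene stay as the last step left them, time stands still between calls to the robot, and variables do not carry over. Pictures are saved under pics/ and viewed, about 12 in all and at most 16, crops included, and the job is handed in when it is done.

Besides the shell and the picture viewer there is one more tool, called after "Emit:" as name(argument=value, ...), one argument or row to a line, values as JSON. step_arm: Moves the arm, as the interface text tells. Scaled input: -1 to 1 covers 0.04 m each way for a shift and 0.08 rad each way for a turn. Its arguments: {"type":"object","properties":{"steps":{"type":"array"},"squeeze":{"type":"number"}},"required":["steps"]}

```bash
mkdir -p pics; ls; cat > h.py <<'E'
import numpy as np, cv2
from rig import env, cams, order
def snap(name, fn):
    info=cams.camera_info(name); im,d=cams.get_image(name)
    cv2.imwrite(f'pics/{fn}.png',im[:,:,::-1]); np.savez(f'/tmp/{fn}.npz',im=im,d=d,E=info['extrinsics'],k=[info[c] for c in('fx','fy','cx','cy')])
    return im,d
def cloud(fn):
    z=np.load(f'/tmp/{fn}.npz'); fx,fy,cx,cy=z['k']; d=z['d']; v,u=np.indices(d.shape)
    P=np.stack([(u-cx)/fx*d,(v-cy)/fy*d,d],-1)@z['E'][:3,:3].T+z['E'][:3,3]
    P[d<=0]=np.nan
    return z['im'],P
def st():
    o=env.observe(); print({k:np.round(o[k],3).tolist() for k in('time_s','q','position','tool_rot','ft_force','wrist_torque','grip_width')})
E
python3 - <<'E'
from h import *
st(); snap('top','top0'); snap('scene','scene0')
im,P=cloud('top0'); print(P[::80,::80].round(3)[...,:2].tolist())
E
```

```text
pics
{'time_s': 0.0, 'q': [-87.849, 21.842, 74.384, -0.001, 83.857, -12.337], 'position': [0.138, -0.532, 0.25], 'tool_rot': [[0.25, -0.968, -0.0], [-0.968, -0.25, 0.001], [-0.001, -0.0, -1.0]], 'ft_force': [0.055, 0.528, 1.255], 'wrist_torque': [-0.001, 0.107, 0.043], 'grip_width': 0.086}
[[[1.172, 0.764], [1.198, 0.59], [1.142, 0.351], [1.143, 0.165], [1.202, -0.018], [1.2, -0.219], [1.136, -0.386], [1.137, -0.567]], [[1.134, 1.028], [1.207, 0.858], [0.998, 0.386], [0.99, 0.178], [0.997, -0.02], [0.997, -0.219], [1.015, -0.431], [1.015, -0.634]], [[0.876, 1.027], [1.043, 1.115], [0.792, 0.378], [0.841, 0.214], [0.838, -0.017], [0.793, -0.218], [0.803, -0.424], [0.805, -0.624]], [[0.614, 0.996], [0.673, 1.098], [0.591, 0.37], [0.609, 0.208], [0.61, -0.019], [0.588, -0.206], [0.601, -0.422], [0.601, -0.609]], [[0.379, 0.861], [0.313, 1.073], [0.397, 0.362], [0.399, 0.167], [0.402, -0.026], [0.404, -0.217], [0.404, -0.417], [0.406, -0.613]], [[0.114, 0.983], [-0.035, 1.054], [-0.031, 0.702], [-0.023, 0.346], [0.28, -0.035], [-0.01, -0.349], [-0.004, -0.691], [0.001, -1.033]]]
```

View pics/top0.png

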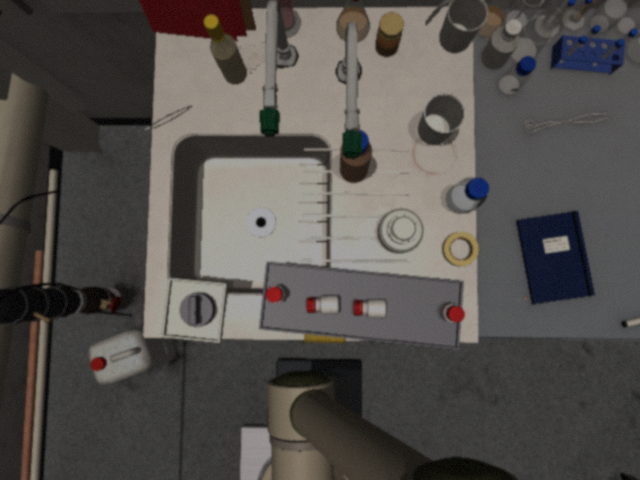

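View pics/scene0.png

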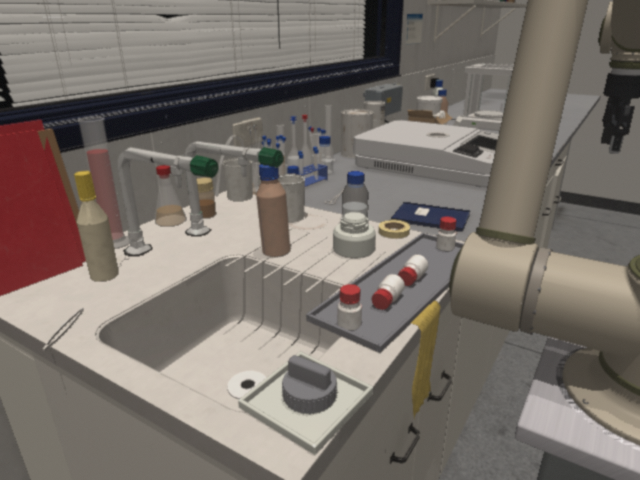

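The top view shows standing jars at (275,293) and (455,314), and tipped jars at (323,304) and (370,308) with caps to the left (+y). The lid is at (197,309), the canister at (400,230), brown at (355,160), media at (467,195) and the tape at (460,248). A faucet overhangs near brown. Next I measure positions.

```bash
python3 - <<'E'
from h import *
im,P=cloud('top0'); I=im.astype(int)
def seg(u0,u1,v0,v1,lo,hi,name,extra=None):
    Q=P[v0:v1,u0:u1]; m=(Q[...,2]>lo)&(Q[...,2]<hi)
    if extra is not None: m&=extra[v0:v1,u0:u1]
    q=Q[m]; r=cv2.minAreaRect((q[:,:2]*1000).astype(np.float32)); print(name,len(q),q.mean(0).round(3),'zmax',q[:,2].max().round(3),'rect',np.round(r[0]),np.round(r[1]),round(r[2],1))
red=(I[...,0]>120)&(I[...,1]<80); white=(I.min(-1)>120)
seg(250,300,275,315,.06,.1,'standL cap',red)
seg(435,475,295,330,.06,.1,'standR cap',red)
seg(300,345,288,322,.02,.08,'tipL'); seg(300,345,288,322,.0,.08,'tipLcap',red)
seg(347,395,290,325,.02,.08,'tipR'); seg(347,395,290,325,.0,.08,'tipRcap',red)
seg(170,225,285,335,.02,.1,'lid'); seg(170,225,285,335,.05,.1,'lidbar')
seg(155,232,270,350,.008,.1,'dish')
seg(370,430,200,260,.04,.1,'can'); seg(370,430,200,260,.075,.1,'neck')
seg(335,375,130,185,.15,.23,'brown'); seg(440,490,175,215,.05,.2,'media'); seg(440,485,228,270,.01,.05,'tape')
# tray rails
seg(255,470,258,350,.01,.022,'tray')
# faucet heights
seg(250,375,0,150,.2,.8,'faucet')
print(P[140,352],P[110,352],P[60,352])
E
```

```text
standL cap 171 [0.463 0.077 0.079] zmax 0.084 rect [463.  77.] [31. 32.] 62.3
standR cap 162 [ 0.425 -0.33   0.079] zmax 0.084 rect [ 426. -331.] [29. 31.] 0.3
tipL 550 [ 0.44  -0.034  0.041] zmax 0.052 rect [440. -32.] [44. 75.] 1.3
tipLcap 32 [ 0.439 -0.004  0.041] zmax 0.044 rect [439.  -4.] [14. 10.] 1.2
tipR 553 [ 0.434 -0.142  0.04 ] zmax 0.052 rect [ 433. -140.] [74. 44.] 89.4
tipRcap 29 [ 0.435 -0.116  0.04 ] zmax 0.045 rect [ 432. -117.] [15. 17.] 8.8
lid 933 [0.425 0.263 0.038] zmax 0.065 rect [424. 266.] [79. 79.] 32.7
lidbar 232 [0.424 0.265 0.06 ] zmax 0.065 rect [424. 265.] [66. 17.] 2.3
dish 1648 [0.423 0.268 0.028] zmax 0.065 rect [422. 277.] [144. 143.] 85.2
can 1551 [ 0.612 -0.209  0.068] zmax 0.093 rect [ 614. -211.] [101. 101.] 89.5
neck 624 [ 0.613 -0.212  0.085] zmax 0.093 rect [ 614. -213.] [65. 64.] 9.5
brown 370 [ 0.762 -0.112  0.178] zmax 0.226 rect [ 767. -103.] [54. 69.] 21.9
media 1015 [ 0.689 -0.352  0.112] zmax 0.147 rect [ 692. -357.] [71. 62.] 34.5
tape 646 [ 0.574 -0.358  0.018] zmax 0.025 rect [ 574. -358.] [81. 81.] 1.2
tray 1554 [ 0.447 -0.143  0.015] zmax 0.022 rect [ 466. -129.] [481. 217.] 85.0
faucet 3643 [ 0.875 -0.009  0.252] zmax 0.272 rect [904. -22.] [215. 313.] 87.7
[ 0.76219059 -0.09060299  0.25850882] [ 0.82357168 -0.09059035  0.25180114] [ 0.92654568 -0.09032908  0.24651783]
```

Emit:
step_arm(
  steps=[
    {"xyz": [0, 0, 0], "turn": [0, 0, -0.97], "gripper": 1},
    {"xyz": [0, 0, 0], "turn": [0, 0, -0.97], "gripper": 1},
    {"xyz": [0, 0, 0], "turn": [0, 0, -0.97], "gripper": 1},
    {"xyz": [0, 0, 0], "turn": [0, 0, -0.97], "gripper": 1},
    {"xyz": [0, 0, 0], "turn": [0, 0, -0.97], "gripper": 1},
    {"xyz": [0, 0, 0], "turn": [0, 0, -0.97], "gripper": 1},
    {"xyz": [0, 0, 0], "turn": [0, 0, -0.97], "gripper": 1},
    {"xyz": [0, 0, 0], "turn": [0, 0, -0.97], "gripper": 1},
    {"xyz": [0, 0, 0], "turn": [0, 0, -0.97], "gripper": 1},
    {"xyz": [0, 0, 0], "turn": [0, 0, -0.97], "gripper": 1},
    {"xyz": [0, 0, 0], "turn": [0, 0, -0.97], "gripper": 1},
    {"xyz": [0, 0, 0], "turn": [0, 0, -0.97], "gripper": 1},
    {"xyz": [0, 0, 0], "turn": [0, 0, -0.97], "gripper": 1},
    {"xyz": [0, 0, 0], "turn": [0, 0, -0.97], "gripper": 1},
    {"xyz": [0, 0, 0], "turn": [0, 0, -0.97], "gripper": 1},
    {"xyz": [0, 0, 0], "turn": [0, 0, -0.97], "gripper": 1},
    {"xyz": [0, 0, 0], "turn": [0, 0, -0.97], "gripper": 1},
  ],
)

```text
time_s: 1.52
position: [0.1376, -0.5323, 0.2499]
tool_rot: [[1.0, 0.005, -0.0], [0.005, -1.0, 0.001], [-0.0, -0.001, -1.0]]
ft_force: [-0.2, -0.1, -0.2]
grip_width: 0.0854
```

Emit:
step_arm(
  steps=[
    {"xyz": [0.5, -0.83, 0.08], "turn": [0, 0, 0], "gripper": 1},
    {"xyz": [0.5, -0.83, 0.08], "turn": [0, 0, 0], "gripper": 1},
    {"xyz": [0.5, -0.83, 0.08], "turn": [0, 0, 0], "gripper": 1},
    {"xyz": [0.5, -0.83, 0.08], "turn": [0, 0, 0], "gripper": 1},
    {"xyz": [0.5, -0.83, 0.08], "turn": [0, 0, 0], "gripper": 1},
    {"xyz": [0.5, -0.83, 0.08], "turn": [0, 0, 0], "gripper": 1},
    {"xyz": [0.5, -0.83, 0.08], "turn": [0, 0, 0], "gripper": 1},
    {"xyz": [0.5, -0.83, 0.08], "turn": [0, 0, 0], "gripper": 1},
    {"xyz": [0.5, -0.83, 0.08], "turn": [0, 0, 0], "gripper": 1},
    {"xyz": [0.5, -0.83, 0.08], "turn": [0, 0, 0], "gripper": 1},
    {"xyz": [0.5, -0.83, 0.08], "turn": [0, 0, 0], "gripper": 1},
    {"xyz": [0.5, -0.83, 0.08], "turn": [0, 0, 0], "gripper": 1},
    {"xyz": [0.5, -0.83, 0.08], "turn": [0, 0, 0], "gripper": 1},
    {"xyz": [0.5, -0.83, 0.08], "turn": [0, 0, 0], "gripper": 1},
    {"xyz": [0.5, -0.83, 0.08], "turn": [0, 0, 0], "gripper": 1},
    {"xyz": [0, 0, 0], "turn": [0, 0, 0], "gripper": 1},
  ],
)

```text
time_s: 2.85
position: [0.4385, -0.0291, 0.2016]
tool_rot: [[1.0, 0.007, -0.0], [0.007, -1.0, 0.002], [-0.0, -0.002, -1.0]]
ft_force: [-1.2, -0.4, -0.8]
grip_width: 0.0853
```

```bash
python3 - <<'E'
from h import *
st(); snap('wrist','w1'); im,P=cloud('w1')
print(P[::120,::160].round(3).tolist())
E
```

```text
{'time_s': 2.85, 'q': [-19.358, 13.545, 95.558, 0.092, 70.949, -19.815], 'position': [0.438, -0.029, 0.202], 'tool_rot': [[1.0, 0.007, -0.0], [0.007, -1.0, 0.002], [-0.0, -0.002, -1.0]], 'ft_force': [-1.225, -0.375, -0.777], 'wrist_torque': [0.02, 0.053, -0.027], 'grip_width': 0.085}
[[[-0.568, 0.402, -0.943], [-0.058, 0.405, -0.94], [0.441, 0.147, -0.001], [0.643, 0.197, -0.175]], [[0.15, 0.051, -0.003], [0.112, 0.049, -0.428], [0.442, 0.054, 0.004], [0.667, 0.054, -0.176]], [[0.118, -0.064, -0.001], [-0.174, -0.406, -0.943], [0.442, -0.045, 0.047], [0.605, -0.06, 0.001]], [[-0.971, -0.982, -0.94], [0.39, -0.017, 0.237], [0.444, -0.173, 0.044], [0.489, -0.015, 0.239]]]
```

View pics/w1.png

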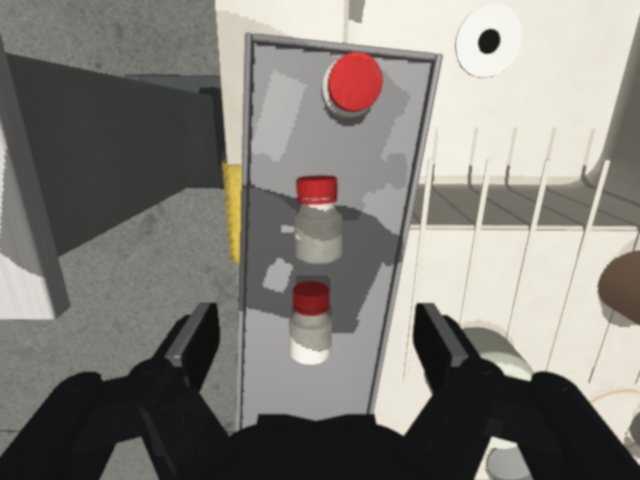

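The wrist view shows one standing jar at (355,82) and two tipped jars, at (318,220) and (311,325), with caps to +y. The camera sits on the +y side of the gripper.

```bash
python3 - <<'E'
from h import *
z=np.load('/tmp/w1.npz'); o=env.observe(); R=np.array(o['tool_rot']); print('cam in tool',R.T@(z['E'][:3,3]-o['position']), (R.T@z['E'][:3,:3]).round(2).tolist())
im,P=cloud('w1')
def seg(u0,u1,v0,v1,lo,hi,name):
    Q=P[v0:v1,u0:u1]; q=Q[(Q[...,2]>lo)&(Q[...,2]<hi)]
    r=cv2.minAreaRect((q[:,:2]*1000).astype(np.float32)); print(name,len(q),q.min(0).round(3),q.max(0).round(3),np.round(r[0]),np.round(r[1]),round(r[2],1))
seg(285,350,165,275,.024,.08,'L'); seg(280,340,275,370,.024,.08,'R'); seg(320,390,45,125,.07,.1,'standcap')
seg(225,290,50,420,.012,.02,'railnear'); seg(350,445,50,420,.012,.02,'railfar'); seg(230,450,25,60,.012,.02,'railend')
E
```

```text
cam in tool [ 0.0008937 -0.0868558 -0.1237227] [[1.0, -0.0, 0.0], [-0.0, 0.95, 0.33], [-0.0, -0.33, 0.95]]
L 3703 [ 0.419 -0.069  0.024] [0.463 0.007 0.049] [441. -31.] [44. 75.] 2.4
R 2894 [ 0.413 -0.177  0.024] [ 0.456 -0.102  0.049] [ 435. -139.] [43. 75.] 0.0
standcap 2547 [0.446 0.06  0.07 ] [0.483 0.096 0.082] [464.  78.] [36. 36.] 33.7
railnear 2427 [ 0.346 -0.282  0.012] [0.386 0.107 0.018] [365. -87.] [391.   7.] 84.9
railfar 3000 [ 0.466 -0.273  0.012] [0.567 0.108 0.019] [522. -79.] [ 75. 383.] 5.6
railend 1862 [0.38  0.1   0.012] [0.542 0.12  0.018] [461. 111.] [162.  20.] 0.4
```

Emit:
step_arm(
  steps=[
    {"xyz": [0, 0, 0], "turn": [-0.96, 0, 0], "gripper": 1},
    {"xyz": [0, 0, 0], "turn": [-0.96, 0, 0], "gripper": 1},
    {"xyz": [0, 0, 0], "turn": [-0.96, 0, 0], "gripper": 1},
    {"xyz": [0, 0, 0], "turn": [-0.96, 0, 0], "gripper": 1},
    {"xyz": [0, 0, 0], "turn": [-0.96, 0, 0], "gripper": 1},
    {"xyz": [0.01, -0.214, 0.488], "turn": [0, 0, 0], "gripper": 1},
    {"xyz": [0.01, -0.214, 0.488], "turn": [0, 0, 0], "gripper": 1},
    {"xyz": [0.01, -0.214, 0.488], "turn": [0, 0, 0], "gripper": 1},
    {"xyz": [0.01, -0.214, 0.488], "turn": [0, 0, 0], "gripper": 1},
    {"xyz": [0, 0, 0], "turn": [0, 0, 0], "gripper": 1},
  ],
)

```text
time_s: 3.73
position: [0.4367, -0.0323, 0.1142]
tool_rot: [[1.0, 0.002, -0.006], [-0.0, -0.928, -0.374], [-0.007, 0.374, -0.928]]
ft_force: [-0.4, 1.1, -0.1]
grip_width: 0.0852
```

Emit:
step_arm(
  steps=[
    {"xyz": [0.03, -0.242, 0.462], "turn": [0, 0, 0], "gripper": 1},
    {"xyz": [0.03, -0.242, 0.462], "turn": [0, 0, 0], "gripper": 1},
    {"xyz": [0.03, -0.242, 0.462], "turn": [0, 0, 0], "gripper": 1},
    {"xyz": [0.02, -0.242, 0.462], "turn": [0, 0, 0], "gripper": 1},
    {"xyz": [0, 0, 0], "turn": [0, 0, 0], "gripper": 1},
    {"xyz": [0, 0, 0], "turn": [0, 0, 0], "gripper": 1},
  ],
)

```text
time_s: 4.23
position: [0.443, -0.0241, 0.0346]
tool_rot: [[1.0, 0.001, -0.001], [0.001, -0.927, -0.375], [-0.001, 0.375, -0.927]]
ft_force: [-0.1, -0.1, 1.2]
grip_width: 0.0857
```

Emit:
step_arm(
  steps=[
    {"xyz": [-0.05, -0.037, 0.093], "turn": [0, 0, 0], "gripper": 1},
    {"xyz": [0, 0, 0], "turn": [0, 0, 0], "gripper": -1},
    {"xyz": [0, 0, 0], "turn": [0, 0, 0], "gripper": -1},
    {"xyz": [0, 0, 0], "turn": [0, 0, 0], "gripper": -1},
    {"xyz": [0, 0, 0], "turn": [0, 0, 0], "gripper": -1},
    {"xyz": [0, 0, 0], "turn": [0, 0, 0], "gripper": -1},
    {"xyz": [0, 0, 0], "turn": [0, 0, 0], "gripper": -1},
    {"xyz": [0, 0, 0], "turn": [0, 0, 0], "gripper": -1},
    {"xyz": [0, 0, 0], "turn": [0, 0, 0], "gripper": -1},
    {"xyz": [0, 0, 0], "turn": [0, 0, 0], "gripper": -1},
  ],
  squeeze=30,
)

```text
time_s: 5.07
position: [0.4412, -0.0235, 0.0308]
tool_rot: [[1.0, 0.001, 0.002], [0.001, -0.927, -0.375], [0.001, 0.375, -0.927]]
ft_force: [-1.3, 0.8, 7.4]
grip_width: 0.0422
```

Emit:
step_arm(
  steps=[
    {"xyz": [0, 0.234, -0.579], "turn": [0, 0, 0], "gripper": -1},
    {"xyz": [0, 0.234, -0.579], "turn": [0, 0, 0], "gripper": -1},
    {"xyz": [0, 0.234, -0.579], "turn": [0, 0, 0], "gripper": -1},
    {"xyz": [0, 0.234, -0.579], "turn": [0, 0, 0], "gripper": -1},
    {"xyz": [0, 0.234, -0.579], "turn": [0, 0, 0], "gripper": -1},
    {"xyz": [0, 0, 0], "turn": [0.98, 0, 0], "gripper": -1},
    {"xyz": [0, 0, 0], "turn": [0.98, 0, 0], "gripper": -1},
    {"xyz": [0, 0, 0], "turn": [0.98, 0, 0], "gripper": -1},
    {"xyz": [0, 0, 0], "turn": [0.98, 0, 0], "gripper": -1},
    {"xyz": [0, 0, 0], "turn": [0.98, 0, 0], "gripper": -1},
    {"xyz": [0, 0, 0], "turn": [0.98, 0, 0], "gripper": -1},
    {"xyz": [0, 0, 0], "turn": [0.98, 0, 0], "gripper": -1},
    {"xyz": [0, 0, 0], "turn": [0.98, 0, 0], "gripper": -1},
    {"xyz": [0, 0, 0], "turn": [0.98, 0, 0], "gripper": -1},
    {"xyz": [0, 0, 0], "turn": [0.98, 0, 0], "gripper": -1},
  ],
)

```text
time_s: 6.32
position: [0.441, -0.0235, 0.1555]
tool_rot: [[1.0, 0.002, 0.001], [0.001, -0.92, 0.393], [0.002, -0.393, -0.92]]
ft_force: [-0.1, -0.4, -1.2]
grip_width: 0.0416
```

Emit:
step_arm(
  steps=[
    {"xyz": [0, 0, 0], "turn": [0.98, 0, 0], "gripper": -1},
    {"xyz": [0, 0, 0], "turn": [0.98, 0, 0], "gripper": -1},
    {"xyz": [0, 0, 0], "turn": [0.98, 0, 0], "gripper": -1},
    {"xyz": [0, 0, 0], "turn": [0.98, 0, 0], "gripper": -1},
    {"xyz": [0, 0, 0], "turn": [0.98, 0, 0], "gripper": -1},
    {"xyz": [0, 0, 0], "turn": [0.98, 0, 0], "gripper": -1},
    {"xyz": [0, 0, 0], "turn": [0.98, 0, 0], "gripper": -1},
    {"xyz": [0, 0, 0], "turn": [0.98, 0, 0], "gripper": -1},
    {"xyz": [0, 0, 0], "turn": [0.98, 0, 0], "gripper": -1},
    {"xyz": [0, 0, 0], "turn": [0.98, 0, 0], "gripper": -1},
    {"xyz": [0, 0, 0], "turn": [0, 0, 0], "gripper": -1},
  ],
)

```text
time_s: 7.23
position: [0.4409, -0.0241, 0.1539]
tool_rot: [[1.0, -0.002, -0.001], [0.0, -0.373, 0.928], [-0.002, -0.928, -0.373]]
ft_force: [0.1, 0.2, -1.0]
grip_width: 0.0417
```

```bash
python3 - <<'E'
from h import *
st(); a,_=snap('scene','s2'); cv2.imwrite('pics/s2c.png',cv2.resize(a[150:350,300:560,::-1],None,fx=3,fy=3)[:600])
E
```

```text
{'time_s': 7.233, 'q': [-42.546, 36.075, 99.037, 43.956, 100.285, -58.012], 'position': [0.441, -0.024, 0.154], 'tool_rot': [[1.0, -0.002, -0.001], [0.0, -0.373, 0.928], [-0.002, -0.928, -0.373]], 'ft_force': [0.145, 0.218, -1.043], 'wrist_torque': [-0.525, -0.014, -0.012], 'grip_width': 0.042}
```

View pics/s2c.png

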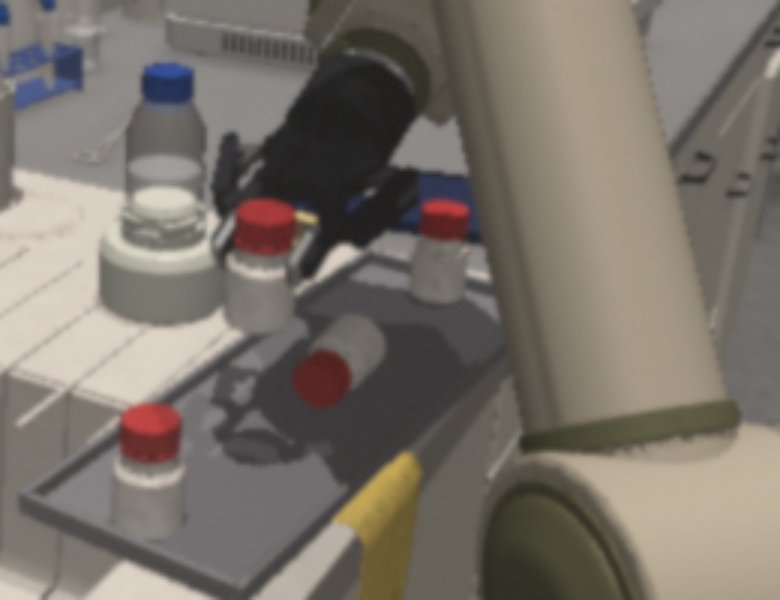

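Emit:
step_arm(
  steps=[
    {"xyz": [-0.0375, 0.319, 0.335], "turn": [0, 0, 0], "gripper": -1},
    {"xyz": [-0.0375, 0.319, 0.335], "turn": [0, 0, 0], "gripper": -1},
    {"xyz": [-0.0375, 0.319, 0.335], "turn": [0, 0, 0], "gripper": -1},
    {"xyz": [-0.0375, 0.319, 0.335], "turn": [0, 0, 0], "gripper": -1},
    {"xyz": [-0.0375, 0.319, 0.335], "turn": [0, 0, 0], "gripper": -1},
    {"xyz": [-0.0375, 0.319, 0.335], "turn": [0, 0, 0], "gripper": -1},
    {"xyz": [0, 0, 0], "turn": [0, 0, 0], "gripper": -1},
    {"xyz": [0, 0, 0], "turn": [0, 0, 0], "gripper": -1},
  ],
)

```text
time_s: 7.95
position: [0.432, 0.0222, 0.0541]
tool_rot: [[1.0, 0.001, -0.002], [0.002, -0.378, 0.926], [0.0, -0.926, -0.378]]
ft_force: [0.3, 0.4, -0.2]
grip_width: 0.0419
```

Emit:
step_arm(
  steps=[
    {"xyz": [0, 0.035, 0.014], "turn": [0, 0, 0], "gripper": -1},
    {"xyz": [0, 0.035, 0.014], "turn": [0, 0, 0], "gripper": -1},
    {"xyz": [0, 0, 0], "turn": [0, 0, 0], "gripper": -1},
  ],
)

```text
time_s: 8.2
position: [0.4323, 0.0216, 0.0513]
tool_rot: [[1.0, 0.002, -0.0], [0.001, -0.378, 0.926], [0.002, -0.926, -0.378]]
ft_force: [1.7, -0.9, 1.3]
grip_width: 0.0416
```

Emit:
step_arm(
  steps=[
    {"xyz": [0, 0.035, 0.014], "turn": [0, 0, 0], "gripper": -1},
    {"xyz": [0, 0, 0], "turn": [0, 0, 0], "gripper": -1},
  ],
)

```text
time_s: 8.37
position: [0.4324, 0.0218, 0.051]
tool_rot: [[1.0, 0.002, 0.001], [0.0, -0.374, 0.927], [0.002, -0.927, -0.374]]
ft_force: [0.5, -6.0, 15.9]
grip_width: 0.0417
```

Emit:
step_arm(
  steps=[
    {"xyz": [0, -0.02, -0.01], "turn": [0, 0, 0], "gripper": -1},
    {"xyz": [0, 0, 0], "turn": [0, 0, 0], "gripper": 0.5},
    {"xyz": [0, 0, 0], "turn": [0, 0, 0], "gripper": 0.5},
    {"xyz": [0, 0, 0], "turn": [0, 0, 0], "gripper": 0.5},
    {"xyz": [0, 0, 0], "turn": [0, 0, 0], "gripper": 0.5},
    {"xyz": [0, 0, 0], "turn": [0, 0, 0], "gripper": 0.5},
    {"xyz": [0, 0, -0.3], "turn": [0, 0, 0], "gripper": 0.5},
    {"xyz": [0, 0, -0.5], "turn": [0, 0, 0], "gripper": 0.5},
    {"xyz": [0, 0, -0.8], "turn": [0, 0, 0], "gripper": 0.5},
    {"xyz": [0, 0, -0.8], "turn": [0, 0, 0], "gripper": 0.5},
    {"xyz": [0, -0.8, -0.3], "turn": [0, 0, 0], "gripper": 1},
    {"xyz": [0, -0.8, -0.3], "turn": [0, 0, 0], "gripper": 1},
    {"xyz": [0, -0.8, -0.3], "turn": [0, 0, 0], "gripper": 1},
    {"xyz": [0, 0, 0], "turn": [0, 0, 0], "gripper": 1},
  ],
)

```text
time_s: 9.53
position: [0.4324, -0.0652, 0.1932]
tool_rot: [[1.0, 0.006, 0.001], [0.001, -0.382, 0.924], [0.006, -0.924, -0.382]]
ft_force: [0.3, 0.5, -0.5]
grip_width: 0.085
```

```bash
cat >> h.py <<'E'
def jars(fn):
    im,P=cloud(fn); I=im.astype(int); red=(I[...,0]>90)&(I[...,1]<60)&(I[...,2]<70)
    m=red&(P[...,2]>.015)&(P[...,2]<.1)&(P[...,0]>.33)&(P[...,0]<.55)&(P[...,1]<.13)&(P[...,1]>-.4)
    n,l,s,c=cv2.connectedComponentsWithStats(m.astype(np.uint8))
    for i in range(1,n):
        if s[i,4]>15:
            q=P[l==i]; t=q[q[:,2]>q[:,2].max()-.008]; print('red',s[i,4],q.mean(0).round(3),'zmax',q[:,2].max().round(3),'top tilt',np.round(np.linalg.lstsq(np.c_[t[:,:2],np.ones(len(t))],t[:,2],rcond=None)[0][:2],2))
E
python3 - <<'E'
from h import *
st(); snap('top','t3'); jars('t3')
E
```

```text
{'time_s': 9.533, 'q': [-46.571, 32.835, 95.131, 41.709, 107.058, -55.781], 'position': [0.432, -0.065, 0.193], 'tool_rot': [[1.0, 0.006, 0.001], [0.001, -0.382, 0.924], [0.006, -0.924, -0.382]], 'ft_force': [0.269, 0.466, -0.509], 'wrist_torque': [-0.377, 0.033, -0.014], 'grip_width': 0.085}
red 194 [0.464 0.077 0.079] zmax 0.084 top tilt [ 0.01 -0.01]
red 199 [0.434 0.026 0.078] zmax 0.084 top tilt [-0.02  0.  ]
```

Emit:
step_arm(
  steps=[
    {"xyz": [0, 0, 0], "turn": [-0.954, 0, 0], "gripper": 1},
    {"xyz": [0, 0, 0], "turn": [-0.954, 0, 0], "gripper": 1},
    {"xyz": [0, 0, 0], "turn": [-0.954, 0, 0], "gripper": 1},
    {"xyz": [0, 0, 0], "turn": [-0.954, 0, 0], "gripper": 1},
    {"xyz": [0, 0, 0], "turn": [-0.954, 0, 0], "gripper": 1},
    {"xyz": [0, 0, 0], "turn": [-0.954, 0, 0], "gripper": 1},
    {"xyz": [0, 0, 0], "turn": [-0.954, 0, 0], "gripper": 1},
    {"xyz": [0, 0, 0], "turn": [-0.954, 0, 0], "gripper": 1},
    {"xyz": [0, 0, 0], "turn": [-0.954, 0, 0], "gripper": 1},
    {"xyz": [0, 0, 0], "turn": [-0.954, 0, 0], "gripper": 1},
    {"xyz": [0, 0, 0], "turn": [-0.954, 0, 0], "gripper": 1},
    {"xyz": [0, 0, 0], "turn": [-0.954, 0, 0], "gripper": 1},
    {"xyz": [0, 0, 0], "turn": [-0.954, 0, 0], "gripper": 1},
    {"xyz": [0, 0, 0], "turn": [-0.954, 0, 0], "gripper": 1},
    {"xyz": [0, 0, 0], "turn": [-0.954, 0, 0], "gripper": 1},
    {"xyz": [0, 0, 0], "turn": [-0.954, 0, 0], "gripper": 1},
    {"xyz": [0, 0, 0], "turn": [-0.954, 0, 0], "gripper": 1},
    {"xyz": [0, 0, 0], "turn": [-0.954, 0, 0], "gripper": 1},
    {"xyz": [0, 0, 0], "turn": [-0.954, 0, 0], "gripper": 1},
    {"xyz": [0, 0, 0], "turn": [-0.954, 0, 0], "gripper": 1},
  ],
)

```text
time_s: 11.25
position: [0.4319, -0.0645, 0.1885]
tool_rot: [[1.0, 0.001, -0.0], [0.001, -0.941, -0.34], [-0.001, 0.34, -0.941]]
ft_force: [0.4, -1.3, 0.6]
grip_width: 0.0857
```

Emit:
step_arm(
  steps=[
    {"xyz": [0, 0, 0], "turn": [0, 0, 0], "gripper": 1},
  ],
)

```text
time_s: 11.33
position: [0.4314, -0.0633, 0.1878]
tool_rot: [[1.0, 0.004, -0.002], [0.003, -0.941, -0.338], [-0.003, 0.338, -0.941]]
ft_force: [0.4, 0.8, -0.5]
grip_width: 0.0856
```

```bash
python3 - <<'E'
from h import *
st(); snap('wrist','w4'); snap('top','t4'); jars('t4')
im,P=cloud('w4')
m=(P[...,2]>.026)&(P[...,2]<.06)&(P[...,0]>.39)&(P[...,0]<.49)&(P[...,1]<-.05)&(P[...,1]>-.24)
q=P[m]; r=cv2.minAreaRect((q[:,:2]*1000).astype(np.float32)); print(len(q),q.min(0),q.max(0),r)
R=np.array(env.observe()['tool_rot']); print((R.T@(np.array([.435,-.1315,.031])-env.observe()['position'])/.04).round(3))
E
```

```text
{'time_s': 11.333, 'q': [-13.474, 14.841, 99.215, -21.676, 63.007, -4.251], 'position': [0.431, -0.063, 0.188], 'tool_rot': [[1.0, 0.004, -0.002], [0.003, -0.941, -0.338], [-0.003, 0.338, -0.941]], 'ft_force': [0.385, 0.79, -0.505], 'wrist_torque': [0.185, 0.024, -0.009], 'grip_width': 0.086}
red 54 [0.474 0.077 0.078] zmax 0.082 top tilt [ 0.1  -0.01]
red 47 [ 0.432 -0.117  0.04 ] zmax 0.044 top tilt [0.04 0.22]
red 193 [ 0.426 -0.329  0.079] zmax 0.085 top tilt [-0.    0.01]
3112 [ 0.41192691 -0.1751913   0.02605468] [ 0.45575237 -0.10195106  0.04863268] ((434.3393859863281, -138.61749267578125), (73.36640930175781, 43.690269470214844), 88.80390167236328)
[0.082 0.282 4.27 ]
```

Emit:
step_arm(
  steps=[
    {"xyz": [0.01, 0.031, 0.474], "turn": [0, 0, 0], "gripper": 1},
    {"xyz": [0.01, 0.031, 0.474], "turn": [0, 0, 0], "gripper": 1},
    {"xyz": [0.01, 0.031, 0.474], "turn": [0, 0, 0], "gripper": 1},
    {"xyz": [0.01, 0.031, 0.474], "turn": [0, 0, 0], "gripper": 1},
    {"xyz": [0.01, 0.031, 0.474], "turn": [0, 0, 0], "gripper": 1},
    {"xyz": [0.01, 0.031, 0.474], "turn": [0, 0, 0], "gripper": 1},
    {"xyz": [0.01, 0.031, 0.474], "turn": [0, 0, 0], "gripper": 1},
    {"xyz": [0.01, 0.031, 0.474], "turn": [0, 0, 0], "gripper": 1},
    {"xyz": [0.01, 0.031, 0.4], "turn": [0, 0, 0], "gripper": 1},
    {"xyz": [0, 0, 0], "turn": [0, 0, 0], "gripper": 1},
    {"xyz": [0, 0, 0], "turn": [0, 0, 0], "gripper": 1},
  ],
)

```text
time_s: 12.35
position: [0.4354, -0.1317, 0.0343]
tool_rot: [[1.0, -0.0, -0.002], [-0.001, -0.942, -0.335], [-0.001, 0.335, -0.942]]
ft_force: [0.2, -0.9, 0.3]
grip_width: 0.0857
```

Emit:
step_arm(
  steps=[
    {"xyz": [0, -0.02, 0.047], "turn": [0, 0, 0], "gripper": 1},
    {"xyz": [0, 0, 0], "turn": [0, 0, 0], "gripper": -1},
    {"xyz": [0, 0, 0], "turn": [0, 0, 0], "gripper": -1},
    {"xyz": [0, 0, 0], "turn": [0, 0, 0], "gripper": -1},
    {"xyz": [0, 0, 0], "turn": [0, 0, 0], "gripper": -1},
    {"xyz": [0, 0, 0], "turn": [0, 0, 0], "gripper": -1},
    {"xyz": [0, 0, 0], "turn": [0, 0, 0], "gripper": -1},
    {"xyz": [0, 0, 0], "turn": [0, 0, 0], "gripper": -1},
    {"xyz": [0, 0, 0], "turn": [0, 0, 0], "gripper": -1},
    {"xyz": [0, 0, 0], "turn": [0, 0, 0], "gripper": -1},
    {"xyz": [0, 0.21, -0.59], "turn": [0, 0, 0], "gripper": -1},
    {"xyz": [0, 0.21, -0.59], "turn": [0, 0, 0], "gripper": -1},
    {"xyz": [0, 0.21, -0.59], "turn": [0, 0, 0], "gripper": -1},
    {"xyz": [0, 0.21, -0.59], "turn": [0, 0, 0], "gripper": -1},
    {"xyz": [0, 0.21, -0.59], "turn": [0, 0, 0], "gripper": -1},
  ],
)

```text
time_s: 13.6
position: [0.4354, -0.1302, 0.1592]
tool_rot: [[1.0, 0.002, 0.001], [0.002, -0.942, -0.335], [0.0, 0.335, -0.942]]
ft_force: [0.2, 0.3, -0.6]
grip_width: 0.0412
```

Emit:
step_arm(
  steps=[
    {"xyz": [0, 0, 0], "turn": [0.982, 0, 0], "gripper": -1},
    {"xyz": [0, 0, 0], "turn": [0.982, 0, 0], "gripper": -1},
    {"xyz": [0, 0, 0], "turn": [0.982, 0, 0], "gripper": -1},
    {"xyz": [0, 0, 0], "turn": [0.982, 0, 0], "gripper": -1},
    {"xyz": [0, 0, 0], "turn": [0.982, 0, 0], "gripper": -1},
    {"xyz": [0, 0, 0], "turn": [0.982, 0, 0], "gripper": -1},
    {"xyz": [0, 0, 0], "turn": [0.982, 0, 0], "gripper": -1},
    {"xyz": [0, 0, 0], "turn": [0.982, 0, 0], "gripper": -1},
    {"xyz": [0, 0, 0], "turn": [0.982, 0, 0], "gripper": -1},
    {"xyz": [0, 0, 0], "turn": [0.982, 0, 0], "gripper": -1},
    {"xyz": [0, 0, 0], "turn": [0.982, 0, 0], "gripper": -1},
    {"xyz": [0, 0, 0], "turn": [0.982, 0, 0], "gripper": -1},
    {"xyz": [0, 0, 0], "turn": [0.982, 0, 0], "gripper": -1},
    {"xyz": [0, 0, 0], "turn": [0.982, 0, 0], "gripper": -1},
    {"xyz": [0, 0, 0], "turn": [0.982, 0, 0], "gripper": -1},
    {"xyz": [0, 0, 0], "turn": [0.982, 0, 0], "gripper": -1},
    {"xyz": [0, 0, 0], "turn": [0.982, 0, 0], "gripper": -1},
    {"xyz": [0, 0, 0], "turn": [0.982, 0, 0], "gripper": -1},
    {"xyz": [0, 0, 0], "turn": [0.982, 0, 0], "gripper": -1},
    {"xyz": [0, 0, 0], "turn": [0.982, 0, 0], "gripper": -1},
  ],
)

```text
time_s: 15.27
position: [0.4358, -0.1309, 0.1579]
tool_rot: [[1.0, 0.001, -0.001], [0.001, -0.332, 0.943], [0.001, -0.943, -0.332]]
ft_force: [-0.6, -0.1, -1.0]
grip_width: 0.0415
```

Emit:
step_arm(
  steps=[
    {"xyz": [0, 0, 0], "turn": [0, 0, 0], "gripper": -1},
  ],
)

```text
time_s: 15.35
position: [0.4355, -0.131, 0.1566]
tool_rot: [[1.0, -0.002, -0.001], [0.0, -0.331, 0.944], [-0.002, -0.944, -0.331]]
ft_force: [-0.4, -0.1, -1.3]
grip_width: 0.0415
```

Emit:
step_arm(
  steps=[
    {"xyz": [0.014, 0.219, 0.345], "turn": [0, 0, 0], "gripper": -1},
    {"xyz": [0.014, 0.219, 0.345], "turn": [0, 0, 0], "gripper": -1},
    {"xyz": [0.014, 0.219, 0.345], "turn": [0, 0, 0], "gripper": -1},
    {"xyz": [0.014, 0.219, 0.345], "turn": [0, 0, 0], "gripper": -1},
    {"xyz": [0.014, 0.219, 0.345], "turn": [0, 0, 0], "gripper": -1},
    {"xyz": [0.014, 0.219, 0.345], "turn": [0, 0, 0], "gripper": -1},
    {"xyz": [0.014, 0.219, 0.345], "turn": [0, 0, 0], "gripper": -1},
    {"xyz": [0.014, 0.219, 0.345], "turn": [0, 0, 0], "gripper": -1},
    {"xyz": [0, 0, 0], "turn": [0, 0, 0], "gripper": -1},
    {"xyz": [0, 0, 0], "turn": [0, 0, 0], "gripper": -1},
  ],
)

```text
time_s: 16.18
position: [0.4401, -0.0501, 0.055]
tool_rot: [[1.0, 0.001, -0.002], [0.002, -0.337, 0.942], [0.0, -0.942, -0.337]]
ft_force: [1.0, -0.2, -0.2]
grip_width: 0.0411
```

Emit:
step_arm(
  steps=[
    {"xyz": [0, 0.035, 0.013], "turn": [0, 0, 0], "gripper": -1},
    {"xyz": [0, 0, 0], "turn": [0, 0, 0], "gripper": -1},
  ],
)

```text
time_s: 16.35
position: [0.4403, -0.0508, 0.0535]
tool_rot: [[1.0, 0.001, -0.0], [0.001, -0.337, 0.941], [0.001, -0.941, -0.337]]
ft_force: [-0.5, -0.5, -1.1]
grip_width: 0.0416
```

Emit:
step_arm(
  steps=[
    {"xyz": [0, 0.035, 0.013], "turn": [0, 0, 0], "gripper": -1},
    {"xyz": [0, 0, 0], "turn": [0, 0, 0], "gripper": -1},
  ],
)

```text
time_s: 16.52
position: [0.4403, -0.0507, 0.0532]
tool_rot: [[1.0, 0.002, 0.0], [0.0, -0.334, 0.943], [0.002, -0.943, -0.334]]
ft_force: [0.1, -4.4, 10.8]
grip_width: 0.0408
```

Contact again; release and retreat.

Emit:
step_arm(
  steps=[
    {"xyz": [0, -0.01, 0], "turn": [0, 0, 0], "gripper": -1},
    {"xyz": [0, 0, 0], "turn": [0, 0, 0], "gripper": 0.5},
    {"xyz": [0, 0, 0], "turn": [0, 0, 0], "gripper": 0.5},
    {"xyz": [0, 0, 0], "turn": [0, 0, 0], "gripper": 0.5},
    {"xyz": [0, 0, 0], "turn": [0, 0, 0], "gripper": 0.5},
    {"xyz": [0, 0, 0], "turn": [0, 0, 0], "gripper": 0.5},
    {"xyz": [0, 0, -0.3], "turn": [0, 0, 0], "gripper": 0.5},
    {"xyz": [0, 0, -0.5], "turn": [0, 0, 0], "gripper": 0.5},
    {"xyz": [0, 0, -0.6], "turn": [0, 0, 0], "gripper": 0.5},
    {"xyz": [0, -0.8, -0.4], "turn": [0, 0, 0], "gripper": 1},
    {"xyz": [0, -0.8, -0.4], "turn": [0, 0, 0], "gripper": 1},
    {"xyz": [0, -0.8, -0.3], "turn": [0, 0, 0], "gripper": 1},
    {"xyz": [0, -0.8, -0.3], "turn": [0, 0, 0], "gripper": 1},
    {"xyz": [0, -0.8, -0.3], "turn": [0, 0, 0], "gripper": 1},
    {"xyz": [0, 0, 0], "turn": [0, 0, 0], "gripper": 1},
  ],
)

```text
time_s: 17.77
position: [0.4404, -0.1142, 0.2493]
tool_rot: [[1.0, 0.007, 0.001], [0.002, -0.342, 0.94], [0.007, -0.94, -0.342]]
ft_force: [0.4, 0.9, 0.5]
grip_width: 0.0854
```

```bash
python3 - <<'E'
from h import *
st(); snap('top','t5'); jars('t5')
im,P=cloud('t5')
m=(P[...,2]>.05)&(P[...,2]<.08)&(P[...,0]>.33)&(P[...,0]<.5)&(P[...,1]>.17)&(P[...,1]<.36)
q=P[m]; print(len(q),cv2.minAreaRect((q[:,:2]*1000).astype(np.float32)))
E
```

```text
{'time_s': 17.767, 'q': [-49.767, 31.674, 86.496, 43.525, 118.073, -50.166], 'position': [0.44, -0.114, 0.249], 'tool_rot': [[1.0, 0.007, 0.001], [0.002, -0.342, 0.94], [0.007, -0.94, -0.342]], 'ft_force': [0.379, 0.878, 0.516], 'wrist_torque': [-0.416, -0.07, -0.033], 'grip_width': 0.085}
red 194 [0.464 0.077 0.079] zmax 0.084 top tilt [-0.01  0.02]
red 193 [ 0.441 -0.046  0.077] zmax 0.083 top tilt [0. 0.]
red 193 [0.434 0.026 0.079] zmax 0.085 top tilt [-0.   -0.01]
235 ((424.0710754394531, 265.1356506347656), (66.1641616821289, 17.559288024902344), 2.20898175239563)
```

Emit:
step_arm(
  steps=[
    {"xyz": [0, 0, 0], "turn": [-0.875, 0, 0], "gripper": 1},
    {"xyz": [0, 0, 0], "turn": [-0.875, 0, 0], "gripper": 1},
    {"xyz": [0, 0, 0], "turn": [-0.875, 0, 0], "gripper": 1},
    {"xyz": [0, 0, 0], "turn": [-0.875, 0, 0], "gripper": 1},
    {"xyz": [0, 0, 0], "turn": [-0.875, 0, 0], "gripper": 1},
    {"xyz": [0, 0, 0], "turn": [-0.875, 0, 0], "gripper": 1},
    {"xyz": [0, 0, 0], "turn": [-0.875, 0, 0], "gripper": 1},
    {"xyz": [0, 0, 0], "turn": [-0.875, 0, 0], "gripper": 1},
    {"xyz": [0, 0, 0], "turn": [-0.875, 0, 0], "gripper": 1},
    {"xyz": [0, 0, 0], "turn": [-0.875, 0, 0], "gripper": 1},
    {"xyz": [0, 0, 0], "turn": [-0.875, 0, 0], "gripper": 1},
    {"xyz": [0, 0, 0], "turn": [-0.875, 0, 0], "gripper": 1},
    {"xyz": [0, 0, 0], "turn": [-0.875, 0, 0], "gripper": 1},
    {"xyz": [0, 0, 0], "turn": [-0.875, 0, 0], "gripper": 1},
  ],
)

```text
time_s: 18.98
position: [0.4399, -0.1137, 0.2438]
tool_rot: [[1.0, 0.001, -0.002], [0.001, -0.97, 0.243], [-0.002, -0.243, -0.97]]
ft_force: [-0.6, 0.3, 0.3]
grip_width: 0.0855
```

Emit:
step_arm(
  steps=[
    {"xyz": [-0.04, -0.95, 0.12], "turn": [0, 0, 0], "gripper": 1},
    {"xyz": [-0.04, -0.95, 0.12], "turn": [0, 0, 0], "gripper": 1},
    {"xyz": [-0.04, -0.95, 0.12], "turn": [0, 0, 0], "gripper": 1},
    {"xyz": [-0.04, -0.95, 0.12], "turn": [0, 0, 0], "gripper": 1},
    {"xyz": [-0.04, -0.95, 0.12], "turn": [0, 0, 0], "gripper": 1},
    {"xyz": [-0.04, -0.95, 0.12], "turn": [0, 0, 0], "gripper": 1},
    {"xyz": [-0.04, -0.95, 0.12], "turn": [0, 0, 0], "gripper": 1},
    {"xyz": [-0.04, -0.95, 0.12], "turn": [0, 0, 0], "gripper": 1},
    {"xyz": [-0.04, -0.95, 0.12], "turn": [0, 0, 0], "gripper": 1},
    {"xyz": [-0.04, -0.95, 0.12], "turn": [0, 0, 0], "gripper": 1},
  ],
)

```text
time_s: 19.82
position: [0.4233, 0.2684, 0.2908]
tool_rot: [[1.0, 0.001, -0.002], [0.001, -0.97, 0.245], [-0.002, -0.245, -0.97]]
ft_force: [0.3, -0.6, -0.0]
grip_width: 0.0852
```

Emit:
step_arm(
  steps=[
    {"xyz": [0, 0, 0], "turn": [0, 0, 0.957], "gripper": 1},
    {"xyz": [0, 0, 0], "turn": [0, 0, 0.957], "gripper": 1},
    {"xyz": [0, 0, 0], "turn": [0, 0, 0.957], "gripper": 1},
    {"xyz": [0, 0, 0], "turn": [0, 0, 0.957], "gripper": 1},
    {"xyz": [0, 0, 0], "turn": [0, 0, 0.957], "gripper": 1},
    {"xyz": [0, 0, 0], "turn": [0, 0, 0.957], "gripper": 1},
    {"xyz": [0, 0, 0], "turn": [0, 0, 0.957], "gripper": 1},
    {"xyz": [0, 0, 0], "turn": [0, 0, 0.957], "gripper": 1},
    {"xyz": [0, 0, 0], "turn": [0, 0, 0.957], "gripper": 1},
    {"xyz": [0, 0, 0], "turn": [0, 0, 0.957], "gripper": 1},
    {"xyz": [0, 0, 0], "turn": [0, 0, 0.957], "gripper": 1},
    {"xyz": [0, 0, 0], "turn": [0, 0, 0.957], "gripper": 1},
    {"xyz": [0, 0, 0], "turn": [0, 0, 0.957], "gripper": 1},
    {"xyz": [0, 0, 0], "turn": [0, 0, 0.957], "gripper": 1},
    {"xyz": [0, 0, 0], "turn": [0, 0, 0.957], "gripper": 1},
    {"xyz": [0, 0, 0], "turn": [0, 0, 0.957], "gripper": 1},
    {"xyz": [0, 0, 0], "turn": [0, 0, 0.957], "gripper": 1},
    {"xyz": [0, 0, 0], "turn": [0, 0, 0.957], "gripper": 1},
    {"xyz": [0, 0, 0], "turn": [0, 0, 0.957], "gripper": 1},
    {"xyz": [0, 0, 0], "turn": [0, 0, 0.957], "gripper": 1},
  ],
)

```text
time_s: 21.48
position: [0.4239, 0.2664, 0.2904]
tool_rot: [[0.036, -0.999, -0.002], [-0.969, -0.036, 0.245], [-0.245, -0.007, -0.97]]
ft_force: [-0.7, -0.1, 0.1]
grip_width: 0.0853
```

```bash
cat >> h.py <<'E'
def loc(fn,lo,hi,x0,x1,y0,y1):
    im,P=cloud(fn)
    m=(P[...,2]>lo)&(P[...,2]<hi)&(P[...,0]>x0)&(P[...,0]<x1)&(P[...,1]>y0)&(P[...,1]<y1)
    q=P[m]; r=cv2.minAreaRect((q[:,:2]*1000).astype(np.float32)); print(len(q),'ctr',np.round(r[0],1),'size',np.round(r[1],1),round(r[2],1),'z med/max',np.median(q[:,2]).round(4),q[:,2].max().round(4))
def delta(t):
    o=env.observe(); R=np.array(o['tool_rot']); print('units',(R.T@(np.array(t)-o['position'])/.04).round(3))
E
python3 - <<'E'
from h import *
st(); snap('wrist','w6'); snap('top','t6')
for f in('w6','t6'): loc(f,.05,.08,.33,.52,.17,.36); loc(f,.02,.08,.33,.52,.17,.36)
E
```

```text
{'time_s': 21.483, 'q': [11.716, 12.593, 82.313, 14.023, 82.518, 98.103], 'position': [0.424, 0.266, 0.29], 'tool_rot': [[0.036, -0.999, -0.002], [-0.969, -0.036, 0.245], [-0.245, -0.007, -0.97]], 'ft_force': [-0.734, -0.125, 0.062], 'wrist_torque': [-0.151, 0.049, 0.005], 'grip_width': 0.085}
1085 ctr [425.7 266.9] size [66.1 18. ] 2.1 z med/max 0.0604 0.063
4037 ctr [427.3 266.8] size [80.7 78.1] 87.7 z med/max 0.0312 0.063
153 ctr [425.2 265. ] size [64.  16.8] 1.7 z med/max 0.0599 0.0659
748 ctr [441.7 271.3] size [114.1  68.2] 34.9 z med/max 0.0316 0.0659
```

View pics/w6.png

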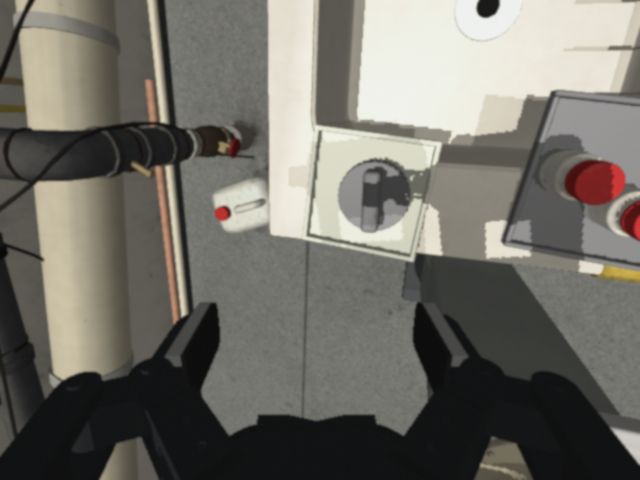

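Emit:
step_arm(
  steps=[
    {"xyz": [0, 0, 0], "turn": [0, 0.773, 0], "gripper": 1},
    {"xyz": [0, 0, 0], "turn": [0, 0.773, 0], "gripper": 1},
    {"xyz": [0, 0, 0], "turn": [0, 0.773, 0], "gripper": 1},
    {"xyz": [0, 0, 0], "turn": [0, 0.773, 0], "gripper": 1},
    {"xyz": [0, 0, 0.5], "turn": [0, 0, 0], "gripper": 1},
    {"xyz": [0, 0, 0.5], "turn": [0, 0, 0], "gripper": 1},
    {"xyz": [0, 0, 0.5], "turn": [0, 0, 0], "gripper": 1},
    {"xyz": [0, 0, 0.5], "turn": [0, 0, 0], "gripper": 1},
    {"xyz": [0, 0, 0], "turn": [0, 0, 0], "gripper": 1},
    {"xyz": [0, 0, 0], "turn": [0, 0, 0], "gripper": 1},
  ],
)

```text
time_s: 22.42
position: [0.4244, 0.2668, 0.211]
tool_rot: [[0.041, -0.999, 0.007], [-0.999, -0.041, 0.001], [-0.0, -0.007, -1.0]]
ft_force: [0.0, 0.5, 0.8]
grip_width: 0.0852
```

```bash
python3 - <<'E'
from h import *
st(); snap('wrist','w7'); loc('w7',.05,.08,.33,.52,.17,.36); loc('w7',.024,.08,.33,.52,.17,.36); delta([.4255,.2665,.056])
E
```

```text
{'time_s': 22.417, 'q': [18.653, 18.773, 86.019, -0.11, 74.797, 106.328], 'position': [0.424, 0.267, 0.211], 'tool_rot': [[0.041, -0.999, 0.007], [-0.999, -0.041, 0.001], [-0.0, -0.007, -1.0]], 'ft_force': [0.002, 0.466, 0.848], 'wrist_torque': [0.081, -0.003, 0.005], 'grip_width': 0.085}
1581 ctr [426.2 267.1] size [65.  17.9] 2.9 z med/max 0.0606 0.0631
5784 ctr [427.2 267.1] size [78.3 81.6] 2.4 z med/max 0.0313 0.0631
units [0.018 0.023 3.901]
```

Emit:
step_arm(
  steps=[
    {"xyz": [0, -0.02, 0.5], "turn": [0, 0, 0], "gripper": 0.2},
    {"xyz": [0, -0.02, 0.5], "turn": [0, 0, 0], "gripper": 0.2},
    {"xyz": [0, 0, 0.5], "turn": [0, 0, 0], "gripper": 0.2},
    {"xyz": [0, 0, 0.5], "turn": [0, 0, 0], "gripper": 0.2},
    {"xyz": [0, 0, 0.5], "turn": [0, 0, 0], "gripper": 0.2},
    {"xyz": [0, 0, 0.5], "turn": [0, 0, 0], "gripper": 0.2},
    {"xyz": [0, 0, 0.5], "turn": [0, 0, 0], "gripper": 0.2},
    {"xyz": [0, 0, 0.38], "turn": [0, 0, 0], "gripper": 0.2},
    {"xyz": [0, 0, 0], "turn": [0, 0, 0], "gripper": 0.2},
    {"xyz": [0, 0, 0], "turn": [0, 0, 0], "gripper": 0.2},
  ],
)

```text
time_s: 23.3
position: [0.4282, 0.2676, 0.0571]
tool_rot: [[0.04, -0.999, 0.01], [-0.999, -0.04, 0.002], [-0.001, -0.01, -1.0]]
ft_force: [-0.1, -0.9, 1.2]
grip_width: 0.0513
```

Emit:
step_arm(
  steps=[
    {"xyz": [0, 0, 0], "turn": [0, 0, 0], "gripper": -1},
    {"xyz": [0, 0, 0], "turn": [0, 0, 0], "gripper": -1},
    {"xyz": [0, 0, 0], "turn": [0, 0, 0], "gripper": -1},
    {"xyz": [0, 0, 0], "turn": [0, 0, 0], "gripper": -1},
    {"xyz": [0, 0, 0], "turn": [0, 0, 0], "gripper": -1},
    {"xyz": [0, 0, 0], "turn": [0, 0, 0], "gripper": -1},
    {"xyz": [0, 0, 0], "turn": [0, 0, 0], "gripper": -1},
    {"xyz": [0, 0, 0], "turn": [0, 0, 0], "gripper": -1},
  ],
  squeeze=60,
)

```text
time_s: 23.97
position: [0.4282, 0.2677, 0.0577]
tool_rot: [[0.04, -0.999, 0.012], [-0.999, -0.04, 0.003], [-0.002, -0.012, -1.0]]
ft_force: [0.1, 0.5, 5.9]
grip_width: 0.0166
```

Emit:
step_arm(
  steps=[
    {"xyz": [0, 0, -0.3], "turn": [0, 0, 0], "gripper": -1},
    {"xyz": [0, 0, -0.5], "turn": [0, 0, 0], "gripper": -1},
    {"xyz": [0, 0, -0.6], "turn": [0, 0, 0], "gripper": -1},
    {"xyz": [0, 0, -0.6], "turn": [0, 0, 0], "gripper": -1},
    {"xyz": [0, 0, -0.6], "turn": [0, 0, 0], "gripper": -1},
    {"xyz": [0, 0, -0.6], "turn": [0, 0, 0], "gripper": -1},
    {"xyz": [0, 0, -0.5], "turn": [0, 0, 0], "gripper": -1},
    {"xyz": [0, 0, 0], "turn": [0, 0, 0], "gripper": -1},
  ],
)

```text
time_s: 24.63
position: [0.4273, 0.2677, 0.2087]
tool_rot: [[0.04, -0.999, 0.017], [-0.999, -0.04, 0.004], [-0.004, -0.017, -1.0]]
ft_force: [-0.1, -0.4, -1.0]
grip_width: 0.0167
```

Emit:
step_arm(
  steps=[
    {"xyz": [0.5, -0.03, 0], "turn": [0, 0, 0], "gripper": -1},
    {"xyz": [0.8, -0.06, 0], "turn": [0, 0, 0], "gripper": -1},
    {"xyz": [0.9, -0.06, 0], "turn": [0, 0, 0], "gripper": -1},
    {"xyz": [0.9, -0.06, 0], "turn": [0, 0, 0], "gripper": -1},
    {"xyz": [0.9, -0.06, 0], "turn": [0, 0, 0], "gripper": -1},
    {"xyz": [0.9, -0.06, 0], "turn": [0, 0, 0], "gripper": -1},
    {"xyz": [0.9, -0.06, 0], "turn": [0, 0, 0], "gripper": -1},
    {"xyz": [0.9, -0.06, 0], "turn": [0, 0, 0], "gripper": -1},
    {"xyz": [0.9, -0.06, 0], "turn": [0, 0, 0], "gripper": -1},
    {"xyz": [0.9, -0.06, 0], "turn": [0, 0, 0], "gripper": -1},
    {"xyz": [0.9, -0.06, 0], "turn": [0, 0, 0], "gripper": -1},
    {"xyz": [0.9, -0.06, 0], "turn": [0, 0, 0], "gripper": -1},
    {"xyz": [0.9, -0.06, 0], "turn": [0, 0, 0], "gripper": -1},
    {"xyz": [0.8, -0.06, 0], "turn": [0, 0, 0], "gripper": -1},
    {"xyz": [0, 0, 0], "turn": [0, 0, 0], "gripper": -1},
    {"xyz": [0, 0, 0], "turn": [0, 0, 0], "gripper": -1},
  ],
)

```text
time_s: 25.97
position: [0.4771, -0.2124, 0.2032]
tool_rot: [[0.037, -0.999, 0.009], [-0.999, -0.037, 0.002], [-0.002, -0.009, -1.0]]
ft_force: [-0.1, 0.4, -1.4]
grip_width: 0.0168
```

```bash
python3 - <<'E'
from h import *
st(); snap('wrist','w8'); snap('top','t8')
for f in ('w8','t8'):
  loc(f,.074,.1,.55,.68,-.28,-.14); loc(f,.05,.1,.55,.68,-.28,-.14)
im,P=cloud('w8')
m=(P[...,2]>.086)&(P[...,2]<.096)&(P[...,0]>.55)&(P[...,0]<.68)&(P[...,1]>-.28)&(P[...,1]<-.14)
q=P[m]; print(len(q), cv2.minEnclosingCircle((q[:,:2]*1000).astype(np.float32)))
E
```

```text
{'time_s': 25.967, 'q': [-37.189, 21.207, 83.59, 0.426, 74.897, 50.575], 'position': [0.477, -0.212, 0.203], 'tool_rot': [[0.037, -0.999, 0.009], [-0.999, -0.037, 0.002], [-0.002, -0.009, -1.0]], 'ft_force': [-0.149, 0.382, -1.386], 'wrist_torque': [0.025, -0.008, -0.007], 'grip_width': 0.017}
7149 ctr [ 607.5 -213.1] size [50.8 66.5] 2.6 z med/max 0.0876 0.0907
13084 ctr [ 603.3 -213.3] size [74.2 99.5] 2.0 z med/max 0.078 0.0907
637 ctr [ 615.  -212.2] size [65.1 63.9] 7.3 z med/max 0.0865 0.0939
1412 ctr [ 614.1 -212.2] size [98. 98.] 84.5 z med/max 0.0662 0.0939
4894 ((614.9871215820312, -212.61065673828125), 25.823989868164062)
```

View pics/w8.png

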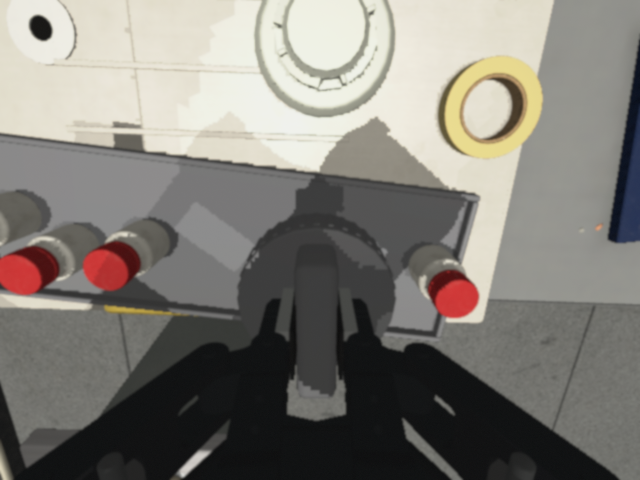

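```bash
python3 - <<'E'
from h import *
from scipy.optimize import least_squares
im,P=cloud('w8')
def edgefit(lo,hi,x0,x1,y0,y1,r,name,c0):
    m=(P[...,2]>lo)&(P[...,2]<hi)&(P[...,0]>x0)&(P[...,0]<x1)&(P[...,1]>y0)&(P[...,1]<y1)
    e=m&~cv2.erode(m.astype(np.uint8),np.ones((3,3))).astype(bool); e[:4]=0
    q=P[e]; c=np.array(c0,float)
    for _ in range(15):
        d=np.hypot(*(q[:,:2]-c).T); k=np.abs(d-r)<.005
        s=least_squares(lambda p:np.hypot(*(q[k,:2]-p[:2]).T)-p[2],[*c,r],loss='soft_l1',f_scale=.001).x; c=s[:2]
    print(name,k.sum(),s.round(4),'z',np.median(P[m][:,2]).round(4)); 
    t=P[m]; print(np.linalg.lstsq(np.c_[t[:,:2],np.ones(len(t))],t[:,2],rcond=None)[0][:2].round(4))
edgefit(.084,.097,.55,.69,-.3,-.13,.026,'necktop',[.615,-.2125])
edgefit(.05,.064,.55,.69,-.3,-.13,.052,'body',[.615,-.2125])
edgefit(.168,.183,.4,.56,-.3,-.13,.040,'lid',[.475,-.2125])
m=(P[...,2]>.07)&(P[...,0]>.55)&(P[...,0]<.69)&(P[...,1]>-.28)&(P[...,1]<-.14); print(np.histogram(P[m][:,2],np.arange(.07,.1,.002)))
E
```

```text
necktop 349 [ 0.6154 -0.2124  0.0255] z 0.088
[0.0188 0.0002]
body 438 [ 0.6155 -0.2127  0.0487] z 0.056
[0.0067 0.0007]
lid 565 [ 0.4751 -0.2121  0.0391] z 0.1763
[-0.027   0.0009]
(array([ 162,   15,   97,  500,  611,  305,  371,  371, 2172, 2691,   31,
          0,    0,    0]), array([0.07 , 0.072, 0.074, 0.076, 0.078, 0.08 , 0.082, 0.084, 0.086,
       0.088, 0.09 , 0.092, 0.094, 0.096, 0.098]))
```

Emit:
step_arm(
  steps=[
    {"xyz": [0.02, -0.5, 0], "turn": [0, 0, 0], "gripper": -1},
    {"xyz": [0.02, -0.5, 0], "turn": [0, 0, 0], "gripper": -1},
    {"xyz": [0.02, -0.5, 0], "turn": [0, 0, 0], "gripper": -1},
    {"xyz": [0.02, -0.5, 0], "turn": [0, 0, 0], "gripper": -1},
    {"xyz": [0.02, -0.5, 0], "turn": [0, 0, 0], "gripper": -1},
    {"xyz": [0.02, -0.5, 0], "turn": [0, 0, 0], "gripper": -1},
    {"xyz": [0.02, -0.5, 0], "turn": [0, 0, 0], "gripper": -1},
    {"xyz": [0, 0, 0], "turn": [0, 0, 0], "gripper": -1},
    {"xyz": [0, 0, 0.4], "turn": [0, 0, 0], "gripper": -1},
    {"xyz": [0, 0, 0.4], "turn": [0, 0, 0], "gripper": -1},
    {"xyz": [0, 0, 0], "turn": [0, 0, 0], "gripper": -1},
    {"xyz": [0, 0, 0], "turn": [0, 0, 0], "gripper": -1},
  ],
)

```text
time_s: 27.07
position: [0.6174, -0.2101, 0.1732]
tool_rot: [[0.041, -0.999, 0.008], [-0.999, -0.041, 0.003], [-0.002, -0.008, -1.0]]
ft_force: [-0.2, -0.4, -0.3]
grip_width: 0.0169
```

Emit:
step_arm(
  steps=[
    {"xyz": [0.068, 0, 0.2], "turn": [0, 0, 0], "gripper": -1},
    {"xyz": [0, 0, 0.2], "turn": [0, 0, 0], "gripper": -1},
    {"xyz": [0, 0, 0.2], "turn": [0, 0, 0], "gripper": -1},
    {"xyz": [0, 0, 0.1], "turn": [0, 0, 0], "gripper": -1},
    {"xyz": [0, 0, 0], "turn": [0, 0, 0], "gripper": -1},
    {"xyz": [0, 0, 0], "turn": [0, 0, 0], "gripper": -1},
  ],
)

```text
time_s: 27.57
position: [0.6183, -0.2138, 0.1453]
tool_rot: [[0.04, -0.999, 0.009], [-0.999, -0.04, 0.002], [-0.001, -0.009, -1.0]]
ft_force: [-0.4, 0.3, -0.6]
grip_width: 0.017
```

Emit:
step_arm(
  steps=[
    {"xyz": [-0.025, 0.022, 0], "turn": [0, 0, 0], "gripper": -1},
    {"xyz": [0, 0, 0.05], "turn": [0, 0, 0], "gripper": -1},
    {"xyz": [0, 0, 0.05], "turn": [0, 0, 0], "gripper": -1},
    {"xyz": [0, 0, 0.05], "turn": [0, 0, 0], "gripper": -1},
    {"xyz": [0, 0, 0], "turn": [0, 0, 0], "gripper": -1},
  ],
)

```text
time_s: 27.98
position: [0.6173, -0.2128, 0.1389]
tool_rot: [[0.04, -0.999, 0.009], [-0.999, -0.04, 0.002], [-0.002, -0.009, -1.0]]
ft_force: [0.2, -0.2, -1.2]
grip_width: 0.0168
```

Emit:
step_arm(
  steps=[
    {"xyz": [0, 0, 0.05], "turn": [0, 0, 0], "gripper": -1},
    {"xyz": [0, 0, 0], "turn": [0, 0, 0], "gripper": -1},
  ],
)

```text
time_s: 28.15
position: [0.6173, -0.2128, 0.137]
tool_rot: [[0.04, -0.999, 0.009], [-0.999, -0.039, 0.002], [-0.002, -0.009, -1.0]]
ft_force: [0.1, 0.8, -1.6]
grip_width: 0.0165
```

Emit:
step_arm(
  steps=[
    {"xyz": [0, 0, 0.05], "turn": [0, 0, 0], "gripper": -1},
    {"xyz": [0, 0, 0], "turn": [0, 0, 0], "gripper": -1},
  ],
)

```text
time_s: 28.32
position: [0.6175, -0.2129, 0.1354]
tool_rot: [[0.04, -0.999, 0.01], [-0.999, -0.04, 0.001], [-0.001, -0.01, -1.0]]
ft_force: [0.4, 0.0, -0.8]
grip_width: 0.0169
```

Emit:
step_arm(
  steps=[
    {"xyz": [0, 0, 0.04], "turn": [0, 0, 0], "gripper": -1},
    {"xyz": [0, 0, 0], "turn": [0, 0, 0], "gripper": -1},
  ],
)

```text
time_s: 28.48
position: [0.6176, -0.2129, 0.1351]
tool_rot: [[0.04, -0.999, 0.011], [-0.999, -0.04, 0.001], [-0.0, -0.011, -1.0]]
ft_force: [-2.7, 1.0, 7.6]
grip_width: 0.0166
```

Emit:
step_arm(
  steps=[
    {"xyz": [0, 0, 0], "turn": [0, 0, -0.6], "gripper": -1},
    {"xyz": [0, 0, 0], "turn": [0, 0, -0.6], "gripper": -1},
    {"xyz": [0, 0, 0], "turn": [0, 0, -0.6], "gripper": -1},
    {"xyz": [0, 0, 0], "turn": [0, 0, -0.6], "gripper": -1},
  ],
)

```text
time_s: 28.82
position: [0.6175, -0.213, 0.134]
tool_rot: [[0.232, -0.973, 0.01], [-0.973, -0.232, 0.001], [0.001, -0.01, -1.0]]
ft_force: [0.1, -0.2, -0.3]
grip_width: 0.0165
```

Emit:
step_arm(
  steps=[
    {"xyz": [0, 0, 0], "turn": [0, 0, -0.6], "gripper": -1},
    {"xyz": [0, 0, 0], "turn": [0, 0, -0.6], "gripper": -1},
    {"xyz": [0, 0, 0], "turn": [0, 0, -0.6], "gripper": -1},
    {"xyz": [0, 0, 0], "turn": [0, 0, -0.6], "gripper": -1},
  ],
)

```text
time_s: 29.15
position: [0.6175, -0.2128, 0.1337]
tool_rot: [[0.413, -0.911, 0.01], [-0.911, -0.413, 0.002], [0.002, -0.01, -1.0]]
ft_force: [0.2, 0.8, -0.4]
grip_width: 0.0171
```

Emit:
step_arm(
  steps=[
    {"xyz": [-0.025, -0.005, 0.03], "turn": [0, 0, 0], "gripper": -1},
    {"xyz": [0, 0, 0.03], "turn": [0, 0, 0], "gripper": -1},
    {"xyz": [0, 0, 0], "turn": [0, 0, 0], "gripper": -1},
  ],
)

```text
time_s: 29.4
position: [0.6174, -0.2121, 0.1324]
tool_rot: [[0.41, -0.912, 0.011], [-0.912, -0.41, 0.001], [0.004, -0.01, -1.0]]
ft_force: [-1.9, -0.7, 6.7]
grip_width: 0.0167
```

Emit:
step_arm(
  steps=[
    {"xyz": [-0.003, 0, 0], "turn": [0, 0, -0.6], "gripper": -1},
    {"xyz": [-0.003, 0, 0.01], "turn": [0, 0, -0.6], "gripper": -1},
    {"xyz": [-0.003, 0, 0.01], "turn": [0, 0, -0.6], "gripper": -1},
    {"xyz": [-0.003, 0, 0.01], "turn": [0, 0, -0.6], "gripper": -1},
  ],
)

```text
time_s: 29.73
position: [0.6184, -0.2111, 0.1329]
tool_rot: [[0.578, -0.816, 0.015], [-0.816, -0.578, 0.001], [0.008, -0.013, -1.0]]
ft_force: [0.8, 4.4, 17.1]
grip_width: 0.0166
```

Emit:
step_arm(
  steps=[
    {"xyz": [-0.003, 0, 0], "turn": [0, 0, -0.6], "gripper": -1},
    {"xyz": [-0.003, 0, 0.01], "turn": [0, 0, -0.6], "gripper": -1},
    {"xyz": [-0.003, 0, 0.01], "turn": [0, 0, -0.6], "gripper": -1},
    {"xyz": [-0.003, 0, 0.01], "turn": [0, 0, -0.6], "gripper": -1},
  ],
)

```text
time_s: 30.07
position: [0.6185, -0.2102, 0.1334]
tool_rot: [[0.722, -0.691, 0.017], [-0.691, -0.723, 0.001], [0.012, -0.012, -1.0]]
ft_force: [-1.3, 9.3, 27.5]
grip_width: 0.017
```

Emit:
step_arm(
  steps=[
    {"xyz": [-0.013, 0.04, -0.04], "turn": [0, 0, 0], "gripper": -1},
    {"xyz": [0, 0, 0], "turn": [0, 0, 0], "gripper": -1},
  ],
)

```text
time_s: 30.23
position: [0.617, -0.2114, 0.1337]
tool_rot: [[0.722, -0.692, 0.017], [-0.692, -0.722, 0.0], [0.012, -0.012, -1.0]]
ft_force: [2.6, 3.8, 14.7]
grip_width: 0.0167
```

Emit:
step_arm(
  steps=[
    {"xyz": [-0.003, 0, 0], "turn": [0, 0, -0.6], "gripper": -1},
    {"xyz": [-0.003, 0, 0], "turn": [0, 0, -0.6], "gripper": -1},
    {"xyz": [-0.003, 0, 0], "turn": [0, 0, -0.6], "gripper": -1},
  ],
)

```text
time_s: 30.48
position: [0.6168, -0.2107, 0.1339]
tool_rot: [[0.815, -0.58, 0.017], [-0.58, -0.815, 0.001], [0.013, -0.011, -1.0]]
ft_force: [2.4, 7.2, 16.3]
grip_width: 0.0167
```

Emit:
step_arm(
  steps=[
    {"xyz": [-0.003, 0, 0], "turn": [0, 0, -0.6], "gripper": -1},
    {"xyz": [-0.003, 0, 0], "turn": [0, 0, -0.6], "gripper": -1},
    {"xyz": [-0.003, 0, 0], "turn": [0, 0, -0.6], "gripper": -1},
  ],
)

```text
time_s: 30.73
position: [0.6166, -0.2108, 0.1337]
tool_rot: [[0.889, -0.457, 0.017], [-0.457, -0.889, 0.001], [0.015, -0.008, -1.0]]
ft_force: [5.4, 2.4, 10.2]
grip_width: 0.0167
```

Emit:
step_arm(
  steps=[
    {"xyz": [-0.003, 0, 0], "turn": [0, 0, -0.6], "gripper": -1},
    {"xyz": [-0.003, 0, 0], "turn": [0, 0, -0.6], "gripper": -1},
    {"xyz": [-0.003, 0, 0], "turn": [0, 0, -0.6], "gripper": -1},
  ],
)

```text
time_s: 30.98
position: [0.6151, -0.2108, 0.1313]
tool_rot: [[0.946, -0.324, 0.012], [-0.324, -0.946, 0.002], [0.011, -0.006, -1.0]]
ft_force: [2.6, 2.0, 0.1]
grip_width: 0.0168
```

Emit:
step_arm(
  steps=[
    {"xyz": [0, 0, 0.04], "turn": [0, 0, 0], "gripper": -1},
    {"xyz": [0, 0, 0.04], "turn": [0, 0, 0], "gripper": -1},
    {"xyz": [0, 0, 0], "turn": [0, 0, 0], "gripper": -1},
  ],
)

```text
time_s: 31.23
position: [0.6148, -0.2106, 0.1271]
tool_rot: [[0.945, -0.327, 0.011], [-0.327, -0.945, 0.003], [0.009, -0.006, -1.0]]
ft_force: [3.5, 4.9, 0.9]
grip_width: 0.0169
```

Emit:
step_arm(
  steps=[
    {"xyz": [0, 0, 0.035], "turn": [0, 0, 0], "gripper": -1},
    {"xyz": [0, 0, 0.035], "turn": [0, 0, 0], "gripper": -1},
    {"xyz": [0, 0, 0.02], "turn": [0, 0, 0], "gripper": -1},
    {"xyz": [0, 0, 0], "turn": [0, 0, 0], "gripper": -1},
    {"xyz": [0, 0, 0], "turn": [0, 0, 0], "gripper": -1},
    {"xyz": [0, 0, 0], "turn": [0, 0, 0], "gripper": -1},
  ],
)

```text
time_s: 31.73
position: [0.6149, -0.2107, 0.1244]
tool_rot: [[0.945, -0.327, 0.011], [-0.327, -0.945, 0.002], [0.01, -0.006, -1.0]]
ft_force: [3.1, 5.1, 4.9]
grip_width: 0.0165
```

Emit:
step_arm(
  steps=[
    {"xyz": [0.005, -0.015, 0.003], "turn": [0, 0, 0.6], "gripper": -1},
    {"xyz": [0.003, 0, 0.004], "turn": [0, 0, 0.6], "gripper": -1},
    {"xyz": [0.003, 0, 0.004], "turn": [0, 0, 0.6], "gripper": -1},
    {"xyz": [0.003, 0, 0.004], "turn": [0, 0, 0.6], "gripper": -1},
    {"xyz": [0.003, 0, 0.004], "turn": [0, 0, 0.6], "gripper": -1},
    {"xyz": [0.003, 0, 0.004], "turn": [0, 0, 0.6], "gripper": -1},
    {"xyz": [0, 0, 0], "turn": [0, 0, 0], "gripper": -1},
  ],
)

```text
time_s: 32.32
position: [0.6157, -0.2109, 0.1242]
tool_rot: [[0.812, -0.584, 0.011], [-0.584, -0.812, 0.001], [0.008, -0.008, -1.0]]
ft_force: [0.9, 3.4, 10.7]
grip_width: 0.0169
```

```bash
python3 - <<'E'
from h import *
st()
E
```

```text
{'time_s': 32.317, 'q': [-29.449, 37.544, 68.012, 0.394, 73.925, 6.149], 'position': [0.616, -0.211, 0.124], 'tool_rot': [[0.812, -0.584, 0.011], [-0.584, -0.812, 0.001], [0.008, -0.008, -1.0]], 'ft_force': [0.942, 3.41, 10.652], 'wrist_torque': [1.018, 0.164, 0.045], 'grip_width': 0.017}
```

Emit:
step_arm(
  steps=[
    {"xyz": [0.003, 0, 0], "turn": [0, 0, 0.6], "gripper": -1},
    {"xyz": [0.003, 0, 0.004], "turn": [0, 0, 0.6], "gripper": -1},
    {"xyz": [0.003, 0, 0.004], "turn": [0, 0, 0.6], "gripper": -1},
    {"xyz": [0.003, 0, 0.004], "turn": [0, 0, 0.6], "gripper": -1},
    {"xyz": [0.003, 0, 0.004], "turn": [0, 0, 0.6], "gripper": -1},
    {"xyz": [0.003, 0, 0.004], "turn": [0, 0, 0.6], "gripper": -1},
    {"xyz": [0, 0, 0], "turn": [0, 0, 0], "gripper": -1},
  ],
)

```text
time_s: 32.9
position: [0.6162, -0.2113, 0.1232]
tool_rot: [[0.613, -0.79, 0.011], [-0.79, -0.613, 0.001], [0.006, -0.01, -1.0]]
ft_force: [0.3, 4.0, 8.3]
grip_width: 0.0168
```

```bash
python3 - <<'E'
from h import *
st()
E
```

```text
{'time_s': 32.9, 'q': [-29.464, 37.658, 67.949, 0.403, 73.88, 22.644], 'position': [0.616, -0.211, 0.123], 'tool_rot': [[0.613, -0.79, 0.011], [-0.79, -0.613, 0.001], [0.006, -0.01, -1.0]], 'ft_force': [0.347, 4.047, 8.341], 'wrist_torque': [1.016, -0.026, -0.073], 'grip_width': 0.017}
```

Descending 1 mm per 16°, as expected. Continue.

Emit:
step_arm(
  steps=[
    {"xyz": [0.003, 0, 0.004], "turn": [0, 0, 0.6], "gripper": -1},
    {"xyz": [0.003, 0, 0.004], "turn": [0, 0, 0.6], "gripper": -1},
    {"xyz": [0.003, 0, 0.004], "turn": [0, 0, 0.6], "gripper": -1},
    {"xyz": [0.003, 0, 0.004], "turn": [0, 0, 0.6], "gripper": -1},
    {"xyz": [0.003, 0, 0.004], "turn": [0, 0, 0.6], "gripper": -1},
    {"xyz": [0.003, 0, 0.004], "turn": [0, 0, 0.6], "gripper": -1},
    {"xyz": [0, 0, 0], "turn": [0, 0, 0], "gripper": -1},
  ],
)

```text
time_s: 33.48
position: [0.617, -0.2121, 0.1222]
tool_rot: [[0.363, -0.932, 0.012], [-0.932, -0.363, 0.001], [0.004, -0.012, -1.0]]
ft_force: [2.4, 3.7, 7.3]
grip_width: 0.0165
```

Emit:
step_arm(
  steps=[
    {"xyz": [0.003, 0, 0.004], "turn": [0, 0, 0.5], "gripper": -1},
    {"xyz": [0.003, 0, 0.004], "turn": [0, 0, 0.5], "gripper": -1},
    {"xyz": [0, 0, 0], "turn": [0, 0, 0], "gripper": -1},
  ],
)

```text
time_s: 33.73
position: [0.617, -0.2124, 0.1219]
tool_rot: [[0.288, -0.958, 0.012], [-0.958, -0.288, 0.001], [0.003, -0.012, -1.0]]
ft_force: [2.3, 4.0, 7.8]
grip_width: 0.0167
```

```bash
python3 - <<'E'
from h import *
st()
E
```

```text
{'time_s': 33.733, 'q': [-29.51, 37.816, 67.873, 0.407, 73.733, 43.662], 'position': [0.617, -0.212, 0.122], 'tool_rot': [[0.288, -0.958, 0.012], [-0.958, -0.288, 0.001], [0.003, -0.012, -1.0]], 'ft_force': [2.252, 4.014, 7.83], 'wrist_torque': [0.78, -0.363, -0.067], 'grip_width': 0.017}
```

Emit:
step_arm(
  steps=[
    {"xyz": [0.003, 0, 0.004], "turn": [0, 0, 0.5], "gripper": -1},
    {"xyz": [0.003, 0, 0.004], "turn": [0, 0, 0.5], "gripper": -1},
    {"xyz": [0.003, 0, 0.004], "turn": [0, 0, 0.5], "gripper": -1},
    {"xyz": [0, 0, 0], "turn": [0, 0, 0], "gripper": -1},
  ],
)

```text
time_s: 34.07
position: [0.6173, -0.2126, 0.1215]
tool_rot: [[0.171, -0.985, 0.013], [-0.985, -0.171, 0.001], [0.001, -0.013, -1.0]]
ft_force: [2.3, 4.6, 8.1]
grip_width: 0.0169
```

```bash
python3 - <<'E'
from h import *
st()
E
```

```text
{'time_s': 34.067, 'q': [-29.522, 37.858, 67.861, 0.423, 73.688, 50.498], 'position': [0.617, -0.213, 0.121], 'tool_rot': [[0.171, -0.985, 0.013], [-0.985, -0.171, 0.001], [0.001, -0.013, -1.0]], 'ft_force': [2.256, 4.608, 8.126], 'wrist_torque': [0.916, -0.47, 0.11], 'grip_width': 0.017}
```

Emit:
step_arm(
  steps=[
    {"xyz": [0.003, 0, 0.004], "turn": [0, 0, 0.5], "gripper": -1},
    {"xyz": [0.003, 0, 0.004], "turn": [0, 0, 0.5], "gripper": -1},
    {"xyz": [0, 0, 0], "turn": [0, 0, 0], "gripper": -1},
  ],
)

```text
time_s: 34.32
position: [0.6179, -0.2126, 0.1215]
tool_rot: [[0.095, -0.995, 0.014], [-0.995, -0.095, 0.0], [0.001, -0.014, -1.0]]
ft_force: [4.7, 5.2, 7.8]
grip_width: 0.0168
```

```bash
python3 - <<'E'
from h import *
st()
E
```

```text
{'time_s': 34.317, 'q': [-29.497, 37.881, 67.822, 0.428, 73.617, 54.93], 'position': [0.618, -0.213, 0.121], 'tool_rot': [[0.095, -0.995, 0.014], [-0.995, -0.095, 0.0], [0.001, -0.014, -1.0]], 'ft_force': [4.672, 5.173, 7.839], 'wrist_torque': [0.955, -0.894, 1.604], 'grip_width': 0.017}
```

Emit:
step_arm(
  steps=[
    {"xyz": [0, 0, 0], "turn": [0, 0, 0.4], "gripper": -1},
    {"xyz": [0, 0, 0], "turn": [0, 0, 0], "gripper": -1},
    {"xyz": [0, 0, 0], "turn": [0, 0, 0], "gripper": -1},
    {"xyz": [0, 0, 0], "turn": [0, 0, 0], "gripper": -1},
  ],
)

```text
time_s: 34.65
position: [0.6177, -0.2129, 0.1213]
tool_rot: [[0.064, -0.998, 0.013], [-0.998, -0.064, 0.0], [0.001, -0.013, -1.0]]
ft_force: [5.4, 3.3, 7.6]
grip_width: 0.017
```

```bash
python3 - <<'E'
from h import *
st()
E
```

```text
{'time_s': 34.65, 'q': [-29.518, 37.894, 67.825, 0.395, 73.624, 56.692], 'position': [0.618, -0.213, 0.121], 'tool_rot': [[0.064, -0.998, 0.013], [-0.998, -0.064, 0.0], [0.001, -0.013, -1.0]], 'ft_force': [5.361, 3.284, 7.574], 'wrist_torque': [0.748, -0.603, 1.072], 'grip_width': 0.017}
```

Emit:
step_arm(
  steps=[
    {"xyz": [0, 0, 0], "turn": [0, 0, -0.2], "gripper": 0.2},
    {"xyz": [0, 0, 0], "turn": [0, 0, 0], "gripper": 0.2},
    {"xyz": [0, 0, 0], "turn": [0, 0, 0], "gripper": 0.2},
    {"xyz": [0, 0, 0], "turn": [0, 0, 0], "gripper": 0.2},
    {"xyz": [0, 0, -0.3], "turn": [0, 0, 0], "gripper": 0.2},
    {"xyz": [0, 0, -0.6], "turn": [0, 0, 0], "gripper": 0.2},
    {"xyz": [0, 0, -0.6], "turn": [0, 0, 0], "gripper": 0.2},
    {"xyz": [0, 0, -0.6], "turn": [0, 0, 0], "gripper": 0.2},
    {"xyz": [0, 0.5, -0.6], "turn": [0, 0, 0], "gripper": 0.2},
    {"xyz": [0, 0.6, -0.4], "turn": [0, 0, 0], "gripper": 0.2},
    {"xyz": [0, 0.6, 0], "turn": [0, 0, 0], "gripper": 0.2},
    {"xyz": [0, 0.6, 0], "turn": [0, 0, 0], "gripper": 0.2},
    {"xyz": [0, 0.6, 0], "turn": [0, 0, 0], "gripper": 0.2},
    {"xyz": [0, 0.6, 0], "turn": [0, 0, 0], "gripper": 0.2},
    {"xyz": [0, 0, 0], "turn": [0, 0, 0], "gripper": 0.2},
  ],
)

```text
time_s: 35.9
position: [0.4726, -0.2244, 0.2428]
tool_rot: [[0.077, -0.997, 0.008], [-0.997, -0.077, 0.002], [-0.001, -0.008, -1.0]]
ft_force: [0.6, 0.2, -0.2]
grip_width: 0.0511
```

```bash
python3 - <<'E'
from h import *
st(); snap('top','t9'); snap('wrist','w9'); im,_=snap('scene','s9')
cv2.imwrite('pics/s9c.png',cv2.resize(im[130:350,220:560,::-1],None,fx=2.3,fy=2.3))
jars('t9')
for f in('t9','w9'):
    loc(f,.110,.15,.55,.68,-.28,-.14); loc(f,.086,.108,.55,.68,-.28,-.14)
    _,P=cloud(f); m=(P[...,2]>.086)&(P[...,2]<.108)&(P[...,0]>.55)&(P[...,0]<.68)&(P[...,1]>-.28)&(P[...,1]<-.14); t=P[m]
    print(np.linalg.lstsq(np.c_[t[:,:2],np.ones(len(t))],t[:,2],rcond=None)[0][:2].round(3))
loc('t9',.01,.05,.52,.63,-.42,-.3); loc('t9',.05,.2,.64,.75,-.42,-.3)
E
```

```text
{'time_s': 35.9, 'q': [-38.547, 19.291, 79.56, 0.366, 80.861, 46.975], 'position': [0.473, -0.224, 0.243], 'tool_rot': [[0.077, -0.997, 0.008], [-0.997, -0.077, 0.002], [-0.001, -0.008, -1.0]], 'ft_force': [0.579, 0.243, -0.162], 'wrist_torque': [-0.034, -0.015, 0.001], 'grip_width': 0.051}
red 194 [0.464 0.077 0.078] zmax 0.083 top tilt [0. 0.]
red 191 [ 0.441 -0.045  0.079] zmax 0.084 top tilt [-0.   -0.02]
red 198 [0.434 0.025 0.078] zmax 0.084 top tilt [ 0.01 -0.03]
273 ctr [ 614.  -212.5] size [64.8 18.4] 8.6 z med/max 0.1242 0.1289
739 ctr [ 613.8 -211.9] size [78.7 79.2] 69.7 z med/max 0.0947 0.1079
[-0.002 -0.005]
2278 ctr [ 605.7 -214.2] size [46.4 18. ] 8.7 z med/max 0.1245 0.1277
6808 ctr [ 605.6 -213.7] size [61.2 81.1] 4.5 z med/max 0.0949 0.1078
[0.006 0.002]
483 ctr [ 580.7 -364.5] size [81.3 67. ] 42.5 z med/max 0.0188 0.024
1011 ctr [ 691.7 -356.9] size [71.  60.2] 34.9 z med/max 0.1081 0.1462
```

View pics/s9c.png

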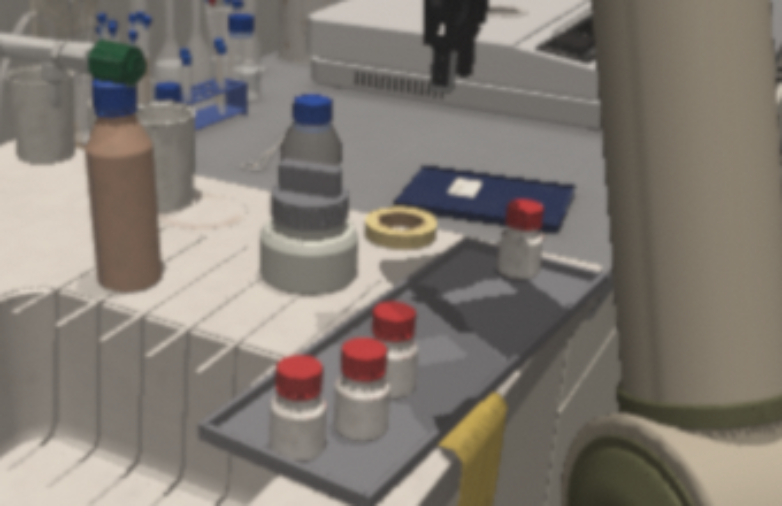

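The scene shows all four jars standing, the lid level on the canister with its top at 94.8 mm (underside about 66.8 mm), and the bystanders in place. Handing in.

```bash
python3 -c "
from h import *
print(order.close_job())"
```

```text
the job is handed in; nothing more can be done
None
```

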